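Change the cartridges of the laundry dosing station

TASK

Change the concentrate cartridges of the laundry dosing station: pull its clear hood all the way down, unlock every empty (white) cartridge and put it in the white basket, and lock every full (blue) cartridge from the mat into any free socket - bar pointing front to back, push down, a quarter turn clockwise to the stop, so that it stays locked when released. Then push the hood back up until it is fully shut. Leave the other things on the table where they are.

Things in the scene. Friction and masses are not known exactly. Their poses are not given: they have to be found in the camera images.
- station: white and grey dosing station, 250 mm deep (x), 370 mm wide (y), fixed, placed and turned anew at each start; front faces its -x. Three sockets in a row in a deck 50 mm above the table; behind them, x = 66 to 166 mm, a pump housing 154 mm high; side walls 85 mm high at y = +-175 to 185 mm. Origin on the table below the middle socket
- hood (a joint): angle of the station's clear hood over the sockets: 0 shut, 1.5 fully open (stop). Hinged along its bottom front edge, it tips forward (station's -x) and down. Over-centre: below about 0.4 rad it falls shut, beyond 0.8 it falls open, slowly (damped), and stays by its weight (0.35 kg)
- hood_hinge (a point): middle of the hood's hinge line (along the station's y), at x = -86, z = 45 mm in the station's frame. The open hood's top panel stands upright 198 mm in front of the sockets' centres, its upper edge 188 mm above the table, 352 mm wide: pass above it
- hood_handle (a point): middle of the hood's round steel bar handle, 12 mm thick, 130 mm long, parallel to the hinge, on posts at its ends (98 mm free between) 38 mm off the hood's top panel, which when shut is level, 159 mm above the table. near that panel's free edge. Shut: 130 mm behind, 150 mm above the hinge; fully open: 140 mm in front, 140 mm above it
- basket: white slotted basket for empties, 300 (x) x 190 (y) x 90 mm high, walls and floor 5 mm; origin under its centre; fixed
- mat: black rubber mat, 350 (x) x 170 (y) x 3 mm, under the full cartridges; origin under its centre; fixed
- socket0 (a point): left bayonet socket (station's +y): centre of its mouth, level with the deck top; x, y as the station's. Sockets are 110 mm apart. Mouth 71 mm across, with two slots 19 mm wide along the station's x out to 47 mm from the centre, for the lugs. A sprung pad inside carries an unlocked cartridge with its underside 8 mm below this point, bar along the station's x
- socket1 (a point): middle socket, as socket0. To lock: push down (8 to 14 N) until the cartridge's underside is 18 to 22 mm below this point (bottom at 26), turn 90 degrees clockwise seen from above to the stop (anticlockwise is blocked), so that the bar lies along the station's y, and let go: it springs up, held with its underside 15 mm below this point
- socket2 (a point): right socket (station's -y), as socket0. To unlock a cartridge: push it 4 to 7 mm down, turn it 90 degrees anticlockwise seen from above until the bar lies along the station's x, lift it out
- full0: full (blue) cartridge, 108 mm tall, 0.3 kg: round body 66 mm across, 75 mm high (60 mm across for the lowest 4 mm); at its foot two orange lugs along its x, 84 mm over both, 12 mm wide, 2 to 10 mm above its underside; on top an orange key bar along its x, 56 mm long, 14 mm thick, from 75 to 108 mm above the underside. Origin under its centre, z up. Stands on the mat
- full1: full (blue) cartridge, same as full0, standing on the mat
- full2: full (blue) cartridge, same as full0, standing on the mat
- empty0: empty (white body, white all over but for the orange lugs and bar) cartridge of the same shape as full0, 0.1 kg, locked in socket0 at the start
- empty1: empty (white body, white all over but for the orange lugs and bar) cartridge of the same shape as full0, 0.1 kg, locked in socket1 at the start
- empty2: empty (white body, white all over but for the orange lugs and bar) cartridge of the same shape as full0, 0.1 kg, locked in socket2 at the start
- spray_bottle: bystander, not part of the job: clear spray bottle with white and blue trigger head, 72 mm across, 240 mm tall; origin under its centre
- stain_remover: bystander, not part of the job: green bottle with red cap, 54 mm across, 140 mm tall; origin under its centre
- scrub_brush: bystander, not part of the job: wooden scrubbing brush 190 mm long, lying; origin under its middle
- dosing_cup: bystander, not part of the job: white dosing cup, 64 mm across, 55 mm tall; origin under its centre
- lint_roller: bystander, not part of the job: lint roller lying down, 200 mm long, 44 mm thick; origin under its middle

How it is judged:
By the outcome, as a careful person would: the job done as asked, in the order asked, and still so for the second after the job is handed in, with the robot touching nothing.
Of empty0, empty1, empty2 only 1 to 2 are there at a start; the rules pass over those that are not, and their reading is None.
Of full0, full1, full2 only 2 to 3 are there at a start; the rules pass over those that are not, and their reading is None.
At some moment in a run one of full0, full1, full2 may be knocked a few centimetres aside while the robot is not near it.
Once in a run the grip may slacken for a moment while it holds something.
It also fails if it takes over 210 s, if anything falls off the work surface, if the arm or the gripper's body presses on something with over 40 N, if the wrist force passes 120 N, or if a joint passes its speed limit or range.

ROBOT

A 6-joint arm with a two-finger parallel gripper is mounted at the origin on the work surface. World frame = base frame: x ahead of the robot, y to its left, z up, the work surface at z = 0. Lengths are in m, angles in rad, forces in N, time in s.
With the tool pointing down it reaches from about 0.275 to 1 m from the base axis. Payload 8.4 kg.
Tool frame: the origin (TCP) lies at the very end of the fingers, on their centre line; the grasp point (between the pads) lies 19 mm behind it; z points along the fingers, y is the line along which they close (so a half turn about z gives the same grasp; the last joint's range is limited). The gripper opens to 85 mm and grips with 20 to 120 N. Pads are 22 mm wide; open, the fingers measure 114 mm over their backs; the gripper's body (76 mm by 85 mm) begins 54 mm behind the grasp point. The pads swing forward as they close: fully open they stand 13 mm farther back than shut.
Start: joints at [-0.002, 0.353, 1.633, -0, 1.155, -0.002], TCP at [0.625, -0, 0.231] pointing down, gripper open.
Joint ranges: [-2.63, 2.63], [-0.92, 2.1], [0.06, 2.66], [-1.3, 4.44], [0, 2.69], [-3.02, 3.02]. Speed limits (rad/s): [2.22, 2.22, 2.79, 3.14, 3.14, 3.14].

INTERFACE

Orientations are given as a rotation vector (axis times angle).
In Python, from plant import manip gives the robot as it stands. The module is installed in compiled form; this text tells all that it offers.
- The arm moves only by the tool jog_arm, never from a script. Its argument "moves" is a list of rows, each a list of 3 entries, a list of its own where there are three numbers: the finger opening in m, from 0 to 0.0854, then the shift along the tool's x, y, z in m, then the turn, a rotation vector about the tool's x, y, z in rad. In form: [[gripper, [x, y, z], [ax, ay, az]], ...]. A call has 1 to 5 rows; each row shifts and turns the commanded pose from where the row before left it, along the tool's axes as they then stand; what a row does not reach is not made up. A row lasts 1/8 s, in which the tool goes at most 62.5 mm and 10.7 degrees, less where a joint would pass 70% of its speed; a pose out of reach is approached as far as the arm can. A call is refused whole if a number of a shift passes 0.0625 or a number of a turn 0.188, either way. A call with a gripper value outside its range is refused whole. The fingers move at their own pace and stop on an object; "grip_force" is the grip in N (left out, the last holds). Time passes only in rows, so rows that do not move let the fingers close. It gives the time, the measured TCP pose, the force, the opening and the grip force at its end, in the units of the state.
- manip.state(): the state, without advancing time (a new reading comes with each control period).
- manip.capture(name): name is "scene" or "side" or "wrist"; returns the picture (420x560x3 uint8, red, green, blue); there is no depth.
- manip.camera_info(name): a dict with "camera_matrix" (3x3 intrinsics, pixels), "rvec" (rotation vector, rad) and "tvec" (3), from world to camera coordinates, as OpenCV has them; the wrist camera has in their place "hand_eye" (4x4, takes a point from camera to tool coordinates, whose origin is the TCP and whose axes are the flange's). Camera axes: x right, y down, z forward; pixel columns grow to the right and rows downward; lengths in m; the calibration is good to about 2 mm. The wrist camera is an equidistant fisheye: a pixel r from the principal point sees the ray r / f radians off the axis. A picture is of the moment at which its call begins: read the wrist's pose just before it. camera_info takes no time and is no camera call.
- manip.hand_in(): hands the job in; it is judged then, once.
Trained networks look in the newest picture that a camera, given by its name, has taken for a name from the list of things; names that differ only in an ending like _2 or _b are one class to them, and where a whole thing is asked for, a point or a joint stands for the part that bears it (a point fixed in the world has none). Each returns a list of dicts, best first, with "confidence" (0 to 1); they miss things now and then, are a little off and sometimes report something else, mostly with a low value. They report only what shows in the picture. A call takes as long as a camera call.
- manip.look_for(camera, name): "point" ([x, y, z] in m, in world coordinates, good to about 4 mm: the middle of the surface that is visible of it).
- manip.outline_of(camera, name): "region" (420x560 bool, what is visible of it).
The state is a dict: "t": time; "joint_positions": joint angles; "dq": joint speeds; "tau": joint torques, N m; "tool_pos": TCP position; "tool_rot": TCP orientation; "contact_force": force on the tool from outside, world axes, zero at the start; "wrist_torque": the same for the moment, N m; "gripper_width": opening from 0.0 (shut) to 1.0 (fully open); "gripper_force": force on a finger pad.
Only numpy, scipy, OpenCV 4.12 (cv2) and the standard library are available. Lean on these libraries where they do the work, as an engineer would, in place of code of your own. Each camera call takes 0.05 s, during which the arm holds its last target. There are 200 camera calls.

## Working session

There is one attempt and no reset: what is moved stays moved. The work goes in short steps, Python scripts to look and compute and a tool call to move; the robot and the scene stay as the last step left them, time stands still between calls to the robot, and variables do not carry over. Pictures are saved under pics/ and viewed, at most 14 in all, crops included, and the job is handed in when it is done.

Besides the shell and the picture viewer there is one more tool, called after "Emit:" in YAML: its name, and indented under it one key for each argument. jog_arm: Moves the arm, as the interface text tells. Its arguments: {"type":"object","properties":{"moves":{"type":"array","items":{"type":"array"}},"grip_force":{"type":"number"}},"required":["moves"]}

```bash
mkdir -p pics; cat > h.py <<'E'
import numpy as np, cv2, sys
from scipy.spatial.transform import Rotation as R
from plant import manip
np.set_printoptions(precision=4, suppress=True)
def T():
    s=manip.state(); M=np.eye(4); M[:3,:3]=R.from_rotvec(s['tool_rot']).as_matrix(); M[:3,3]=s['tool_pos']; return M
def save(name,img): cv2.imwrite('pics/'+name+'.png',img[:,:,::-1])
def project(cam,P,Tm=None):
    ci=manip.camera_info(cam);P=np.atleast_2d(P).astype(float);K=np.array(ci['camera_matrix'])
    if cam!='wrist':
        return cv2.projectPoints(P,np.array(ci['rvec']),np.array(ci['tvec']),K,None)[0][:,0]
    Tm=T() if Tm is None else Tm
    W=np.linalg.inv(Tm@np.array(ci['hand_eye'])); c=P@W[:3,:3].T+W[:3,3]
    return cv2.fisheye.distortPoints((c[:,None,:2]/c[:,None,2:]),K,np.zeros(4))[:,0]
def ray(cam,uv,Tm=None):
    ci=manip.camera_info(cam);K=np.array(ci['camera_matrix']);u=(np.atleast_2d(uv)-K[:2,2])/[K[0,0],K[1,1]]
    if cam=='wrist':
        th=np.linalg.norm(u,axis=1,keepdims=True); d=np.hstack([np.sin(th)*u/np.maximum(th,1e-9),np.cos(th)])
        Tm=T() if Tm is None else Tm; M=Tm@np.array(ci['hand_eye']); return M[:3,3],d@M[:3,:3].T
    d=np.hstack([u,np.ones((len(u),1))]); Rm=cv2.Rodrigues(np.array(ci['rvec']))[0]
    return -Rm.T@np.array(ci['tvec']).ravel(),d@Rm
def atz(cam,uv,z,Tm=None):
    o,d=ray(cam,uv,Tm); return o+d*((z-o[2])/d[:,2:])
def st():
    s=manip.state(); print('t',round(s['t'],2),'pos',np.array(s['tool_pos']),'rot',np.array(s['tool_rot']),'F',np.array(s['contact_force']),'w',s['gripper_width'],'gf',s['gripper_force'])
E
python3 - <<'E'
from h import *
st(); print(T()[:3,:3])
for c in ['scene','side','wrist']:
    im=manip.capture(c); save(c+'0',im); ci=manip.camera_info(c); print(c,{k:np.array(v) for k,v in ci.items()})
for c in ['scene','side']:
  for n in ['station','hood_handle','hood_hinge','socket1','basket','mat','full0','empty0','spray_bottle']:
    print(c,n,[(np.round(d['point'],3).tolist(),round(d['confidence'],2)) for d in manip.look_for(c,n)])
E
```

```text
t 0.0 pos [ 0.6245 -0.      0.2306] rot [-2.2207 -2.2207  0.0016] F [-0.494   0.462  -0.5095] w 1.0033202643694188 gf 0.0
[[-0.      1.     -0.0014]
 [ 1.      0.     -0.    ]
 [-0.     -0.0014 -1.    ]]
scene {'camera_matrix': array([[443.1496,   0.    , 283.527 ],
       [  0.    , 443.1496, 213.3388],
       [  0.    ,   0.    ,   1.    ]]), 'rvec': array([ 2.176 ,  1.2885, -0.4485]), 'tvec': array([-0.1837, -0.3243,  1.5753])}
side {'camera_matrix': array([[513.6063,   0.    , 285.6159],
       [  0.    , 513.6063, 208.1572],
       [  0.    ,   0.    ,   1.    ]]), 'rvec': array([ 2.2733,  0.3624, -0.1504]), 'tvec': array([-0.4814, -0.0668,  1.7219])}
wrist {'camera_matrix': array([[325.1923,   0.    , 282.3285],
       [  0.    , 325.1923, 211.6786],
       [  0.    ,   0.    ,   1.    ]]), 'hand_eye': array([[ 0.0005, -0.9466, -0.3224,  0.0829],
       [ 1.    ,  0.0007, -0.0006, -0.0006],
       [ 0.0008, -0.3224,  0.9466, -0.1427],
       [ 0.    ,  0.    ,  0.    ,  1.    ]])}
scene station [([0.759, -0.054, 0.158], 0.78)]
scene hood_handle [([0.666, -0.037, 0.16], 0.69)]
s
[... 351 characters left out ...]
, ([0.687, -0.136, 0.087], 0.17)]
scene empty0 [([0.689, -0.135, 0.084], 0.61)]
scene spray_bottle [([0.77, -0.336, 0.15], 0.89)]
side station [([0.719, -0.109, 0.154], 0.98)]
side hood_handle []
side hood_hinge [([0.655, -0.079, 0.161], 0.86), ([0.718, -0.114, 0.151], 0.57)]
side socket1 [([0.714, -0.11, 0.15], 0.56), ([0.38, -0.359, 0.072], 0.2)]
side basket [([0.426, 0.347, 0.047], 0.66), ([0.514, -0.39, 0.005], 0.54), ([0.661, -0.152, 0.048], 0.37)]
side mat [([0.513, -0.39, 0.003], 0.94), ([0.426, -0.561, 0.028], 0.53)]
side full0 [([0.48, -0.368, 0.075], 0.81), ([0.376, -0.359, 0.074], 0.76), ([0.589, -0.395, 0.076], 0.6)]
side empty0 []
side spray_bottle [([0.75, -0.354, 0.143], 0.9)]
```

```bash
python3 -c "
import cv2,numpy as np
a=[cv2.imread('pics/%s0.png'%c) for c in ('scene','side')]
cv2.imwrite('pics/both.png',cv2.resize(np.vstack(a),None,fx=.714,fy=.714,interpolation=cv2.INTER_AREA))"
```

```text
(no output)
```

View pics/scene0.png

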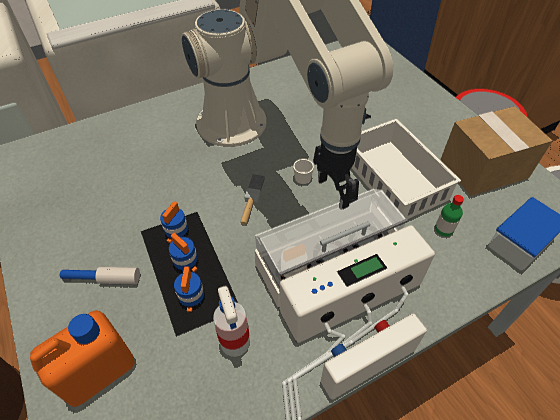

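View pics/side0.png

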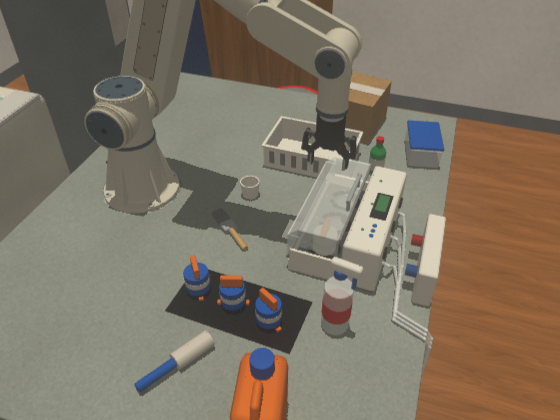

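View pics/wrist0.png

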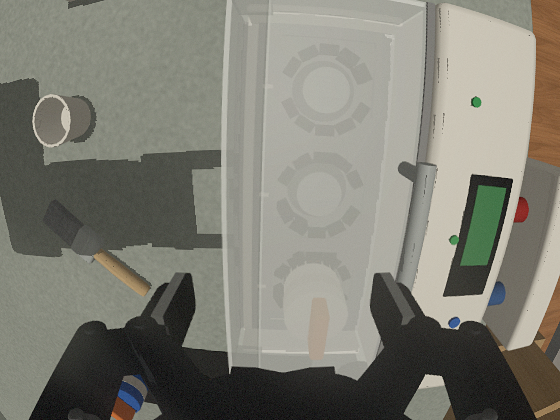

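```bash
python3 - <<'E'
from h import *
for n in ['hood_handle','station','empty0','socket1','full0','basket']:
    print(n,[(np.round(d['point'],3).tolist(),round(d['confidence'],2)) for d in manip.look_for('wrist',n)])
E
```

```text
hood_handle [([0.654, 0.036, 0.155], 0.87)]
station [([0.68, 0.043, 0.163], 0.61)]
empty0 []
socket1 [([0.68, 0.046, 0.159], 0.9)]
full0 [([0.382, -0.33, 0.076], 0.84)]
basket []
```

```bash
python3 - <<'E'
from h import *
P=atz('wrist',[[326,90],[321,193],[314,287]],.05);print(P)
print('handle ends', atz('wrist',[[407,168],[415,285],[428,165]],.195))
# housing front top edge
print('housing', atz('wrist',[[440,5],[424,384],[533,35]],.154))
for c,uv in [('scene',[[323,246],[369,227]]),]:
    print('handle scene',atz(c,uv,.195))
E
python3 -c "
import cv2
a=cv2.imread('pics/scene0.png')[180:350,230:450];b=cv2.imread('pics/side0.png')[140:290,270:430]
import numpy as np
a=cv2.resize(a,(660,510))[:, :];b=cv2.resize(b,(480,450))
cv2.imwrite('pics/c1.png',a)"
```

```text
[[ 0.6669  0.0985  0.05  ]
 [ 0.6643 -0.0069  0.05  ]
 [ 0.6612 -0.1204  0.05  ]]
handle ends [[ 0.6974  0.0491  0.195 ]
 [ 0.715  -0.0309  0.195 ]
 [ 0.7111  0.0514  0.195 ]]
housing [[ 0.7375  0.165   0.154 ]
 [ 0.7782 -0.1896  0.154 ]
 [ 0.83    0.1614  0.154 ]]
handle scene [[ 0.713  -0.0786  0.195 ]
 [ 0.7193  0.045   0.195 ]]
```

View pics/c1.png

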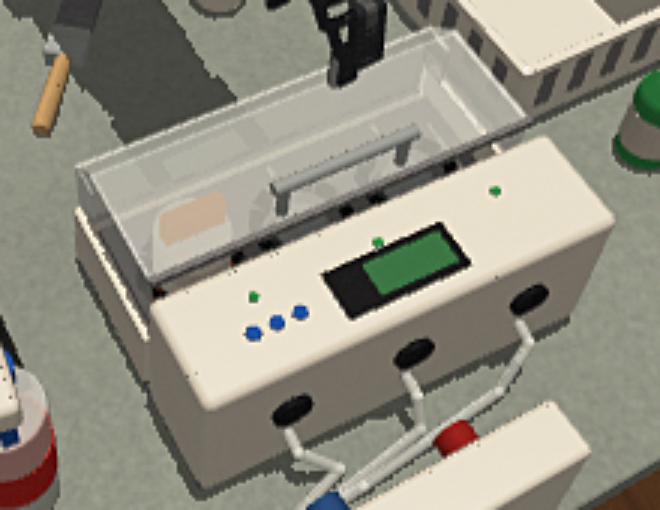

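```bash
cat > fit.py <<'E'
from h import *
from scipy.optimize import least_squares
T0=np.eye(4);T0[:3,:3]=[[0,1,-.0014],[1,0,0],[0,-.0014,-1]];T0[:3,3]=[.6245,0,.2306]
obs=[('wrist',(0,.11,.05),(326,90)),('wrist',(0,0,.05),(321,193)),
('scene',(.044,-.065,.195),(320.7,242.3)),('scene',(.044,.065,.195),(369.3,224.3)),
('scene',(.066,.185,.154),(411.7,226)),('scene',(.166,.185,.154),(434.3,253.3)),('scene',(.166,-.185,.154),(298,316)),('scene',(.066,-.185,.154),(280.7,280))]
def w(p,L):
    c,s=np.cos(p[2]),np.sin(p[2]);L=np.array(L);return np.array([p[0]+c*L[0]-s*L[1],p[1]+s*L[0]+c*L[1],L[2]])
f=lambda p:np.concatenate([project(c,w(p,L),T0)[0]-uv for c,L,uv in obs])
r=least_squares(f,[.67,0,0],loss='soft_l1')
print(r.x);print(f(r.x).reshape(-1,2))
for n,L in dict(s0=(0,.11,.05),s1=(0,0,.05),s2=(0,-.11,.05),handle=(.044,0,.195)).items(): print(n,w(r.x,L))
E
python3 fit.py
```

```text
[ 0.6627 -0.0109 -0.0484]
[[ 1.9824 -0.4267]
 [-0.8888  3.868 ]
 [ 0.3481  0.5447]
 [-0.2544 -1.2522]
 [ 0.4583 -3.5084]
 [ 3.213  -0.5205]
 [ 0.2848  0.3519]
 [-2.5651 -0.5046]]
s0 [0.668 0.099 0.05 ]
s1 [ 0.6627 -0.0109  0.05  ]
s2 [ 0.6573 -0.1208  0.05  ]
handle [ 0.7066 -0.013   0.195 ]
```

Emit:
jog_arm:
  moves:
    - [0.032,[0,0,-0.015],[0,0,0.048]]
    - [0.032,[-0.003,0.028,0],[0,0,0]]
    - [0.032,[-0.003,0.028,0],[0,0,0]]
    - [0.032,[-0.003,0.027,0],[0,0,0]]
    - [0.032,[0,0,0],[0,0,0]]

```text
t: 1.98
tool_pos: [0.7086, -0.0133, 0.2458]
tool_rot: [2.274, 2.167, 0.0]
contact_force: [-1.2, -0.1, -1.1]
gripper_width: 0.373
gripper_force: 0.0
```

```bash
python3 - <<'E'
from h import *
st(); save('w1',manip.capture('wrist'))
for n in ['hood_handle','socket1','empty0']:
    print(n,[(np.round(d['point'],3).tolist(),round(d['confidence'],2)) for d in manip.look_for('wrist',n)])
E
```

```text
t 1.98 pos [ 0.7086 -0.0133  0.2458] rot [2.2743 2.167  0.0001] F [-1.1735 -0.0594 -1.0626] w 0.37260382804830816 gf 0.0
hood_handle [([0.721, -0.302, 0.022], 0.74), ([0.663, 0.032, 0.157], 0.71)]
socket1 [([0.706, 0.039, 0.16], 0.87)]
empty0 [([0.71, 0.037, 0.156], 0.55)]
```

View pics/w1.png

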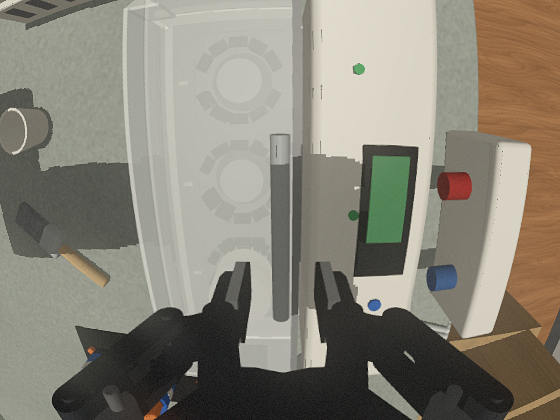

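```bash
python3 - <<'E'
from h import *
P=atz('wrist',[[280.5,136],[281,321],[240,78],[238,180],[237,271]],.195)
print(P); print(atz('wrist',[[239,80],[242,182]],.05))
E
```

```text
[[ 0.7078  0.0514  0.195 ]
 [ 0.7016 -0.0817  0.195 ]
 [ 0.6858  0.0876  0.195 ]
 [ 0.6804  0.0258  0.195 ]
 [ 0.6736 -0.0374  0.195 ]]
[[ 0.6666  0.0989  0.05  ]
 [ 0.6623 -0.0096  0.05  ]]
```

Emit:
jog_arm:
  moves:
    - [0.032,[0,-0.001,0.025],[0,0,0]]
    - [0.032,[0,-0.001,0.025],[0,0,0]]
    - [0.032,[0,0,0.015],[0,0,0]]
    - [0.032,[0,0,0],[0,0,0]]

```text
t: 2.68
tool_pos: [0.7046, -0.0128, 0.1805]
tool_rot: [-2.273, -2.167, 0.002]
contact_force: [0.7, -0.5, 0.3]
gripper_width: 0.373
gripper_force: 0.0
```

Emit:
jog_arm:
  moves:
    - [0.032,[0,-0.008,0],[0,0,0]]
    - [0.032,[0,-0.016,-0.011],[0,0,0]]
    - [0.032,[0,-0.016,-0.012],[0,0,0]]
    - [0.032,[0,-0.018,-0.008],[0,0,0]]
    - [0.032,[0,-0.018,-0.008],[0,0,0]]

```text
t: 3.3
tool_pos: [0.6283, -0.0092, 0.2213]
tool_rot: [2.274, 2.167, 0.001]
contact_force: [0.6, -0.6, 0.0]
gripper_width: 0.375
gripper_force: 0.6
```

Emit:
jog_arm:
  moves:
    - [0.032,[0,-0.019,-0.004],[0,0,0]]
    - [0.032,[0,-0.02,-0.004],[0,0,0]]
    - [0.032,[0,-0.02,0],[0,0,0]]
    - [0.032,[0,-0.02,0],[0,0,0]]
    - [0.032,[0,-0.02,0.003],[0,0,0]]

```text
t: 3.92
tool_pos: [0.5286, -0.0044, 0.2253]
tool_rot: [-2.274, -2.167, 0.001]
contact_force: [-0.0, -0.4, 0.0]
gripper_width: 0.371
gripper_force: 0.1
```

```bash
python3 - <<'E'
from h import *
st(); save('sd1',manip.capture('side'))
for n in ['hood_handle','hood_hinge']:
    print(n,[(np.round(d['point'],3).tolist(),round(d['confidence'],2)) for d in manip.look_for('side',n)])
E
```

```text
t 3.92 pos [ 0.5286 -0.0044  0.2253] rot [-2.2735 -2.167   0.0011] F [-0.0279 -0.4461  0.0047] w 0.37133501712547384 gf 0.14917769003659487
hood_handle [([0.559, -0.034, 0.143], 0.62)]
hood_hinge [([0.561, -0.035, 0.145], 0.74), ([0.75, -0.355, 0.142], 0.24)]
```

View pics/sd1.png

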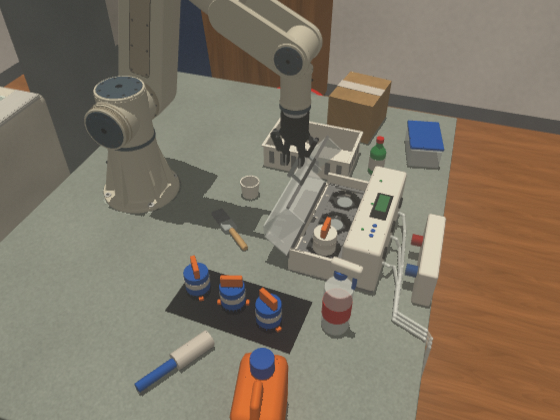

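Emit:
jog_arm:
  moves:
    - [0.032,[0,-0.018,0.007],[0,0,0]]
    - [0.032,[0,-0.018,0.008],[0,0,0]]
    - [0.032,[0,-0.016,0.011],[0,0,0]]
    - [0.032,[0,-0.015,0.012],[0,0,0]]
    - [0.032,[0,0,0],[0,0,0]]

```text
t: 4.7
tool_pos: [0.4623, -0.0012, 0.1865]
tool_rot: [-2.272, -2.166, 0.003]
contact_force: [-1.6, -0.2, -0.4]
gripper_width: 0.372
gripper_force: 0.7
```

Emit:
jog_arm:
  moves:
    - [0.032,[0,0,-0.03],[0,0,0]]
    - [0.032,[0,0,-0.05],[0,0,0]]
    - [0.04,[0,0.06,-0.05],[0,0,0]]
    - [0.04,[-0.02,0.06,-0.03],[0,0,0]]
    - [0.04,[-0.03,0,0],[0,0,0]]

```text
t: 5.32
tool_pos: [0.5683, -0.0545, 0.3372]
tool_rot: [2.269, 2.165, 0.007]
contact_force: [-0.9, 0.1, -0.6]
gripper_width: 0.467
gripper_force: 0.0
```

```bash
python3 - <<'E'
from h import *
st(); save('w2',manip.capture('wrist')); save('sd2',manip.capture('side'))
for n in ['empty0','full0','socket1']:
  for c in ['wrist','side']:
    print(n,c,[(np.round(d['point'],3).tolist(),round(d['confidence'],2)) for d in manip.look_for(c,n)])
E
```

```text
t 5.33 pos [ 0.5683 -0.0545  0.3372] rot [2.269  2.1654 0.0072] F [-0.8768  0.058  -0.6188] w 0.46721859565604457 gf 0.0
empty0 wrist [([0.651, -0.106, 0.111], 0.86)]
empty0 side [([0.666, -0.144, 0.102], 0.55)]
full0 wrist [([0.496, -0.334, 0.071], 0.89), ([0.581, -0.359, 0.063], 0.83), ([0.372, -0.306, 0.015], 0.6)]
full0 side [([0.48, -0.369, 0.078], 0.97), ([0.38, -0.359, 0.073], 0.9), ([0.591, -0.395, 0.076], 0.89)]
socket1 wrist [([0.633, -0.001, 0.063], 0.58)]
socket1 side [([0.653, -0.046, 0.061], 0.61)]
```

View pics/w2.png

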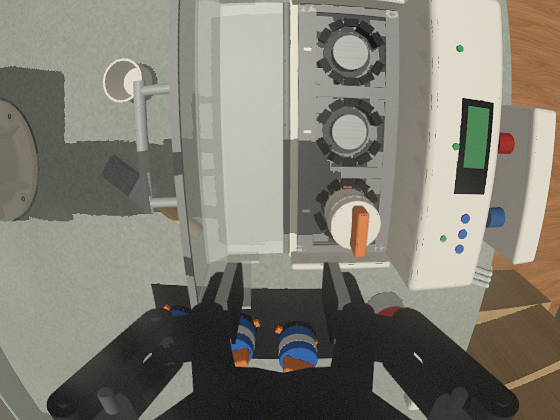

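```bash
python3 - <<'E'
from h import *
Tm=T()
print(atz('wrist',[[360,210],[360,254],[352,211],[369,209]],.143))
print(atz('wrist',[[350,52],[350,131],[352,204]],.05))
import fit
m=manip.outline_of('wrist','empty0')
print(manip.state()['joint_positions'])
im=manip.capture('wrist').astype(int)
o=(im[...,0]>170)&(im[...,1]>70)&(im[...,1]<150)&(im[...,2]<70); o[:195]=0;o[265:]=0;o[:,:340]=0;o[:,390:]=0
p=np.argwhere(o)[:,::-1]; print(len(p),cv2.minAreaRect(p.astype(np.float32)))
E
```

```text
[[ 0.6463 -0.086   0.143 ]
 [ 0.6485 -0.1402  0.143 ]
 [ 0.6372 -0.0868  0.143 ]
 [ 0.6566 -0.0853  0.143 ]]
[[ 0.6568  0.0985  0.05  ]
 [ 0.6536 -0.0073  0.05  ]
 [ 0.6568 -0.1088  0.05  ]]
[ 0.6627 -0.0109 -0.0484]
[[ 1.9759 -0.4429]
 [-0.8917  3.8522]
 [ 0.341   0.5518]
 [-0.2616 -1.2468]
 [ 0.4511 -3.5044]
 [ 3.2067 -0.5166]
 [ 0.2792  0.3612]
 [-2.5718 -0.4958]]
s0 [0.668  0.0989 0.05  ]
s1 [ 0.6627 -0.0109  0.05  ]
s2 [ 0.6574 -0.1208  0.05  ]
handle [ 0.7066 -0.0131  0.195 ]
[-0.0971  0.1768  1.6385  0.0001  1.3263 -0.0499]
49 ((367.8674011230469, 236.08132934570312), (10.329704284667969, 42.93671798706055), 5.355824947357178)
```

```bash
python3 - <<'E'
from h import *
st();Tm=T();im=manip.capture('wrist'); save('w3',im); st()
h=im.astype(int)
o=(h[...,0]>150)&(h[...,0]-h[...,2]>110)&(h[...,1]<150); o[:195]=0;o[265:]=0;o[:,:340]=0;o[:,390:]=0
p=np.argwhere(o)[:,::-1]; r=cv2.minAreaRect(p.astype(np.float32));b=cv2.boxPoints(r); print(len(p),r)
print(atz('wrist',b,.143,Tm))
g=cv2.cvtColor(im,cv2.COLOR_RGB2GRAY)
for c in [(0.668,.099,.05),(.6627,-.0109,.05),(.6574,-.1208,.05),(.6574,-.1208,.143)]: print(project('wrist',c,Tm))
cv2.imwrite('pics/w3c.png',cv2.resize(im[0:290,270:420,::-1],None,fx=2,fy=2,interpolation=cv2.INTER_CUBIC))
E
```

```text
t 5.83 pos [ 0.5628 -0.0533  0.3342] rot [2.2732 2.1684 0.0002] F [-0.2921 -0.8525  0.5702] w 0.46913173655415163 gf 0.0
t 5.88 pos [ 0.5628 -0.0534  0.3342] rot [2.2734 2.1682 0.0001] F [0.6946 0.0443 0.3709] w 0.4701912690248207 gf 0.0
438 ((367.8465270996094, 236.53465270996094), (10.348386764526367, 43.88113784790039), 5.7105937004089355)
[[ 0.6494 -0.1455  0.143 ]
 [ 0.6521 -0.0913  0.143 ]
 [ 0.6642 -0.0931  0.143 ]
 [ 0.6621 -0.1478  0.143 ]]
[[358.3532  51.7628]]
[[356.6842 133.5152]]
[[352.2528 211.9911]]
[[368.2602 238.2316]]
```

View pics/w3c.png

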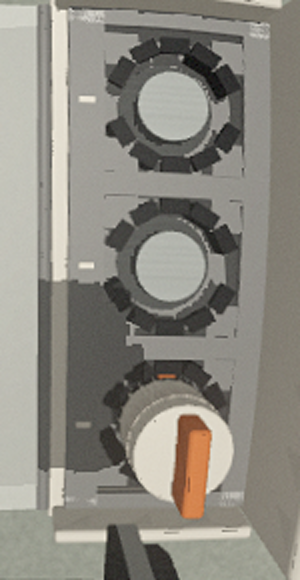

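Emit:
jog_arm:
  moves:
    - [0.04,[-0.031,0.0487,0.02],[0,0,0]]
    - [0.04,[-0.031,0.0486,0.02],[0,0,0]]
    - [0.04,[0,0,0.05],[0,0,0]]
    - [0.04,[0,0,0.04],[0,0,0]]
    - [0.04,[0,0,0],[0,0,0]]

```text
t: 6.5
tool_pos: [0.655, -0.1199, 0.2007]
tool_rot: [-2.27, -2.164, 0.006]
contact_force: [0.7, 0.5, 0.6]
gripper_width: 0.467
gripper_force: 0.0
```

Emit:
jog_arm:
  moves:
    - [0.04,[0,0,0.04],[0,0,0]]
    - [0.04,[0,0,0.03],[0,0,0]]
    - [0.04,[0,0,0.01],[0,0,0]]
    - [0.04,[0,0,0],[0,0,0]]

```text
t: 7.0
tool_pos: [0.6578, -0.1205, 0.1254]
tool_rot: [2.273, 2.167, 0.001]
contact_force: [0.5, -0.5, -0.4]
gripper_width: 0.472
gripper_force: 0.0
```

Emit:
jog_arm:
  moves:
    - [0.04,[0,0,0.01],[0,0,0]]
    - [0.0,[0,0,0],[0,0,0]]
    - [0.0,[0,0,0],[0,0,0]]
    - [0.0,[0,0,0],[0,0,0]]
    - [0.0,[0,0,0],[0,0,0]]
  grip_force: 80

```text
t: 7.62
tool_pos: [0.6577, -0.1206, 0.1147]
tool_rot: [2.273, 2.167, 0.001]
contact_force: [0.8, -0.9, 3.7]
gripper_width: 0.148
gripper_force: 79.4
```

Emit:
jog_arm:
  moves:
    - [0.0,[0,0,0.003],[0,0,0]]
    - [0.0,[0,0,0.003],[0,0,0]]
    - [0.0,[0,0,0],[0,0,0]]

```text
t: 8.0
tool_pos: [0.6578, -0.1206, 0.1091]
tool_rot: [2.273, 2.167, 0.001]
contact_force: [-0.3, 0.9, 9.2]
gripper_width: 0.153
gripper_force: 80.4
```

Emit:
jog_arm:
  moves:
    - [0.0,[0,0,0],[0,0,-0.17]]
    - [0.0,[0,0,0],[0,0,-0.17]]
    - [0.0,[0,0,0],[0,0,-0.17]]
    - [0.0,[0,0,0],[0,0,-0.17]]
    - [0.0,[0,0,0],[0,0,-0.17]]

```text
t: 8.62
tool_pos: [0.658, -0.1207, 0.1094]
tool_rot: [1.169, 2.914, 0.001]
contact_force: [0.5, 0.2, 9.2]
gripper_width: 0.144
gripper_force: 81.8
```

Emit:
jog_arm:
  moves:
    - [0.0,[0,0,0],[0,0,-0.17]]
    - [0.0,[0,0,0],[0,0,-0.17]]
    - [0.0,[0,0,0],[0,0,-0.17]]
    - [0.0,[0,0,0],[0,0,-0.17]]
    - [0.0,[0,0,0],[0,0,-0.04]]

```text
t: 9.25
tool_pos: [0.658, -0.1208, 0.1095]
tool_rot: [0.072, 3.139, -0.001]
contact_force: [0.2, 0.5, 9.4]
gripper_width: 0.151
gripper_force: 82.1
```

Emit:
jog_arm:
  moves:
    - [0.0,[0,0,0],[0,0,0]]
    - [0.0,[0,0,-0.006],[0,0,0]]
    - [0.0,[0,0,-0.006],[0,0,0]]
    - [0.0,[0,0,0],[0,0,0]]

```text
t: 9.75
tool_pos: [0.6579, -0.1207, 0.1211]
tool_rot: [0.076, 3.139, -0.001]
contact_force: [2.3, 0.0, 3.8]
gripper_width: 0.148
gripper_force: 81.3
```

Emit:
jog_arm:
  moves:
    - [0.0,[0,0,-0.03],[0,0,0]]
    - [0.0,[0,0,-0.05],[0,0,0]]
    - [0.0,[0,0,-0.05],[0,0,0]]
    - [0.0,[0,0,0],[0,0,0]]

```text
t: 10.25
tool_pos: [0.6589, -0.1209, 0.2539]
tool_rot: [0.077, 3.135, -0.002]
contact_force: [0.9, 0.8, -2.3]
gripper_width: 0.149
gripper_force: 80.6
```

```bash
python3 - <<'E'
from h import *
st(); 
print(atz('scene',[[397,121],[459,181]],.09),atz('side',[[281,120],[362,136],[266,148]],.09),'corners')
for n in ['basket','stain_remover','dosing_cup']:
  print(n,[(np.round(d['point'],3).tolist(),round(d['confidence'],2)) for d in manip.look_for('scene',n)])
manip.capture('scene')
for c in ['scene']:
  m=manip.outline_of(c,'basket')[0]['region']; p=np.argwhere(m)[:,::-1].astype(np.float32)
  h=cv2.approxPolyDP(cv2.convexHull(p),6,True)[:,0]; print(c,h,atz(c,h,.09))
E
```

```text
t 10.25 pos [ 0.6589 -0.1209  0.2539] rot [ 0.0765  3.1347 -0.0016] F [ 0.8574  0.7501 -2.282 ] w 0.14897410756354243 gf 80.60029149055481
[[0.3551 0.4358 0.09  ]
 [0.6525 0.4287 0.09  ]] [[0.3526 0.4173 0.09  ]
 [0.6554 0.409  0.09  ]
 [0.36   0.2322 0.09  ]] corners
basket [([0.5, 0.372, 0.036], 0.89)]
stain_remover [([0.73, 0.326, 0.081], 0.56)]
dosing_cup [([0.352, 0.089, 0.037], 0.88), ([0.669, -0.038, 0.16], 0.62)]Traceback (most recent call last):
  File "<stdin>", line 8, in <module>
IndexError: list index out of range
```

Emit:
jog_arm:
  moves:
    - [0.0,[0,0.05,0],[0,0,0]]
    - [0.0,[0,0.06,0],[0,0,0]]
    - [0.0,[0,0.06,0],[0,0,0]]
    - [0.0,[0,0.06,0],[0,0,0]]
    - [0.0,[0.01,0.06,0],[0,0,0]]

```text
t: 11.12
tool_pos: [0.6607, 0.1713, 0.2482]
tool_rot: [-0.077, -3.138, 0.001]
contact_force: [0.6, -0.7, -1.7]
gripper_width: 0.146
gripper_force: 80.5
```

Emit:
jog_arm:
  moves:
    - [0.0,[0.03,0.055,0],[0,0,0]]
    - [0.0,[0.05,0.05,0],[0,0,0]]
    - [0.0,[0.05,0.04,0],[0,0,0]]
    - [0.0,[0.041,0.013,0],[0,0,0]]
    - [0.0,[0,0,0],[0,0,0]]

```text
t: 11.75
tool_pos: [0.5018, 0.3293, 0.2486]
tool_rot: [-0.072, -3.138, 0.003]
contact_force: [0.8, -0.5, -0.9]
gripper_width: 0.147
gripper_force: 80.5
```

Emit:
jog_arm:
  moves:
    - [0.0,[0,0,0.05],[0,0,0]]
    - [0.0,[0,0,0.05],[0,0,0]]
    - [0.0,[0,0,0.045],[0,0,0]]
    - [0.0,[0,0,0],[0,0,0]]

```text
t: 12.25
tool_pos: [0.503, 0.3262, 0.101]
tool_rot: [-0.078, -3.134, 0.008]
contact_force: [-0.1, 0.0, -0.5]
gripper_width: 0.149
gripper_force: 80.4
```

Emit:
jog_arm:
  moves:
    - [0.0,[0,0,0.011],[0,0,0]]
    - [0.04,[0,0,0],[0,0,0]]
    - [0.04,[0,0,0],[0,0,0]]
    - [0.04,[0,0,0],[0,0,0]]
    - [0.04,[0,0,-0.03],[0,0,0]]

```text
t: 12.88
tool_pos: [0.5037, 0.3278, 0.1231]
tool_rot: [-0.076, -3.138, 0.003]
contact_force: [0.1, -0.0, 0.5]
gripper_width: 0.464
gripper_force: 0.0
```

Emit:
jog_arm:
  moves:
    - [0.04,[0,0,-0.06],[0,0,0]]
    - [0.04,[0,0,-0.06],[0,0,0]]
    - [0.04,[0,0,-0.06],[0,0,0]]
    - [0.04,[0,-0.055,-0.02],[0,0,0]]
    - [0.04,[0,-0.06,0],[0,0,0]]

```text
t: 13.5
tool_pos: [0.5001, 0.2133, 0.327]
tool_rot: [0.073, 3.136, 0.003]
contact_force: [0.1, -0.4, -0.6]
gripper_width: 0.471
gripper_force: 0.0
```

```bash
python3 - <<'E'
from h import *
st(); save('w4',manip.capture('wrist'));save('s4',manip.capture('side'))
for n in ['empty0']:
  for c in ['wrist','side']:
    print(n,c,[(np.round(d['point'],3).tolist(),round(d['confidence'],2)) for d in manip.look_for(c,n)])
E
```

```text
t 13.5 pos [0.5001 0.2133 0.327 ] rot [0.0734 3.1359 0.0031] F [ 0.0801 -0.3937 -0.6257] w 0.4705565851581532 gf 0.0
empty0 wrist [([0.497, 0.322, 0.081], 0.55)]
empty0 side [([0.515, 0.321, 0.086], 0.59)]
```

Emit:
jog_arm:
  moves:
    - [0.04,[-0.01,-0.06,0],[0,0,0]]
    - [0.04,[-0.01,-0.06,0],[0,0,0]]
    - [0.04,[-0.01,-0.06,0],[0,0,0]]
    - [0.04,[-0.01,-0.06,0],[0,0,0]]
    - [0.04,[-0.01,-0.06,0],[0,0,0]]

```text
t: 14.32
tool_pos: [0.5355, -0.0892, 0.3242]
tool_rot: [0.074, 3.14, 0.001]
contact_force: [-0.2, 0.6, -0.5]
gripper_width: 0.464
gripper_force: 0.0
```

Emit:
jog_arm:
  moves:
    - [0.04,[-0.01,-0.06,0],[0,0,0]]
    - [0.04,[-0.02,-0.06,0],[0,0,0]]
    - [0.04,[-0.03,-0.06,0],[0,0,0]]
    - [0.04,[-0.03,-0.06,0],[0,0,0]]
    - [0.04,[-0.02,-0.05,0],[0,0,0]]

```text
t: 14.95
tool_pos: [0.6285, -0.3753, 0.3234]
tool_rot: [0.075, 3.14, 0.001]
contact_force: [1.4, -0.4, -0.2]
gripper_width: 0.468
gripper_force: 0.0
```

Emit:
jog_arm:
  moves:
    - [0.04,[0,0,0],[0,0,0]]
    - [0.04,[0,0,0],[0,0,0]]
    - [0.04,[0,0,0],[0,0,0]]

```text
t: 15.32
tool_pos: [0.6269, -0.3726, 0.3243]
tool_rot: [0.074, 3.141, 0.001]
contact_force: [-0.0, 0.1, -0.0]
gripper_width: 0.471
gripper_force: 0.0
```

```bash
python3 - <<'E'
from h import *
st(); save('w5',manip.capture('wrist'))
for n in ['full0']:
  for c in ['wrist']:
    print(n,c,[(np.round(d['point'],3).tolist(),round(d['confidence'],2)) for d in manip.look_for(c,n)])
E
```

```text
t 15.32 pos [ 0.6269 -0.3726  0.3243] rot [0.0742 3.1406 0.0006] F [-0.0297  0.0584 -0.0385] w 0.4711602524471215 gf 0.0
full0 wrist [([0.479, -0.353, 0.075], 0.68), ([0.397, -0.345, 0.014], 0.61), ([0.581, -0.379, 0.074], 0.55), ([0.509, -0.091, 0.05], 0.22)]
```

View pics/w5.png

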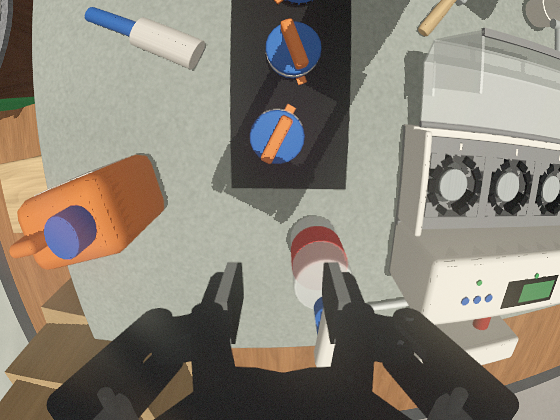

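```bash
cat > bar.py <<'E'
from h import *
def bars(im,Tm,ztop,roi=None,thr=200):
    """orange key bars in a wrist picture: list of (centre xy, yaw, length, width) with the top face at ztop"""
    h=im.astype(int)
    o=((h[...,0]>110)&(h[...,0]-h[...,2]>80)&(h[...,1]<h[...,0]*.68)).astype(np.uint8)
    if roi: k=np.zeros_like(o);k[roi[1]:roi[3],roi[0]:roi[2]]=1;o*=k
    n,l,s,c=cv2.connectedComponentsWithStats(o); out=[]
    for i in range(1,n):
        if 150<s[i,4]<3000:
            mx=np.percentile(h[...,0][l==i],85); m=(l==i)&(h[...,0]>mx-28)
            m=cv2.morphologyEx(m.astype(np.uint8),cv2.MORPH_OPEN,np.ones((3,3),np.uint8))
            p=np.argwhere(m)[:,::-1]
            if len(p)<60: continue
            w=atz('wrist',p,ztop,Tm)[:,:2]
            r=cv2.minAreaRect((w*1000).astype(np.float32)); b=cv2.boxPoints(r)/1000
            e=[b[1]-b[0],b[2]-b[1]]; e.sort(key=np.linalg.norm); a=np.arctan2(e[1][1],e[1][0])
            a=(a+np.pi/2)%np.pi-np.pi/2
            out.append((np.array(r[0])/1000,a,np.linalg.norm(e[1]),np.linalg.norm(e[0]),c[i].round()))
    return out
E
python3 - <<'E'
from bar import *
im=cv2.imread('pics/w5.png')[:,:,::-1]; Tm=T()
for b in bars(im,Tm,.111,(230,0,350,190)): print(b)
# blue body tops
h=im.astype(int); o=((h[...,2]>120)&(h[...,2]-h[...,0]>60)).astype(np.uint8)
o[190:]=0;o[:,:232]=0;o[:,350:]=0
n,l,s,c=cv2.connectedComponentsWithStats(o)
for i in range(1,n):
    if s[i,4]>200: 
        p=np.argwhere(l==i)[:,::-1]; w=atz('wrist',p,.078,Tm)[:,:2]; print('blue',cv2.minEnclosingCircle((w*1000).astype(np.float32)))
E
```

```text
(array([ 0.4743, -0.3541]), np.float32(0.30284977), np.float32(0.05741215), np.float32(0.015255829), array([294.,  43.]))
(array([ 0.5784, -0.3766]), np.float32(-0.5255877), np.float32(0.048932586), np.float32(0.012268742), array([276., 139.]))
blue ((466.56280517578125, -374.8490295410156), 22.35585594177246)
blue ((580.8489379882812, -377.80267333984375), 32.606361389160156)
```

Emit:
jog_arm:
  moves:
    - [0.04,[-0.02,-0.006,0.025],[0,0,0]]
    - [0.04,[-0.015,-0.005,0.025],[0,0,0]]
    - [0.04,[0,0,0],[0,0,0]]
    - [0.04,[0,0,0],[0,0,0]]
    - [0.04,[0,0,0],[0,0,0]]

```text
t: 16.05
tool_pos: [0.661, -0.387, 0.276]
tool_rot: [0.077, 3.139, -0.002]
contact_force: [-0.2, -0.1, 0.1]
gripper_width: 0.469
gripper_force: 0.0
```

```bash
cat >> bar.py <<'E'
def tops(im,Tm,z,roi):
    h=im.astype(int); o=(((h[...,2]>110)&(h[...,2]-h[...,0]>50))).astype(np.uint8)
    k=np.zeros_like(o);k[roi[1]:roi[3],roi[0]:roi[2]]=1;o*=k
    n,l,s,c=cv2.connectedComponentsWithStats(cv2.morphologyEx(o,cv2.MORPH_CLOSE,np.ones((15,15))));out=[]
    for i in range(1,n):
        if s[i,4]>600:
            w=atz('wrist',np.argwhere((l==i)&(o>0))[:,::-1],z,Tm)[:,:2]; (x,y),r=cv2.minEnclosingCircle((w*1000).astype(np.float32)); out.append((round(x/1000,4),round(y/1000,4),round(r,1)))
    return out
def shot(name,roi,zt=.111):
    st();Tm=T();im=manip.capture('wrist');save(name,im)
    for b in bars(im,Tm,zt,roi): print('bar',*b)
    print('tops',tops(im,Tm,zt-.033,roi)); return im
def go(xy,z,yaw=None):
    """tool-frame shift and turn to a world point with the tool down"""
    M=T(); d=M[:3,:3].T@(np.array([*xy,z])-M[:3,3]); a=np.arctan2(M[1,0],M[0,0])
    print('shift',d,'turn(after) tool z', None if yaw is None else -((yaw-a+np.pi/2)%np.pi-np.pi/2),'toolx yaw',a)
E
python3 - <<'E'
from bar import *
shot('w6',(200,0,360,225)); print(manip.state()['joint_positions'])
E
```

```text
t 16.05 pos [ 0.661 -0.387  0.276] rot [ 0.0765  3.1387 -0.0017] F [-0.1751 -0.0542  0.068 ] w 0.46856488328316503 gf 0.0
bar [ 0.4891 -0.3506] 0.30749452 0.03372055 0.01713796 [313.  14.]
bar [ 0.5807 -0.3776] -0.5207037 0.05368964 0.012052399 [289. 108.]
tops [(0.4737, -0.3534, 32.1), (0.5808, -0.3776, 32.6)]
[-0.5318  0.5448  1.2384 -0.      1.3564 -2.0537]
```

View pics/w6.png

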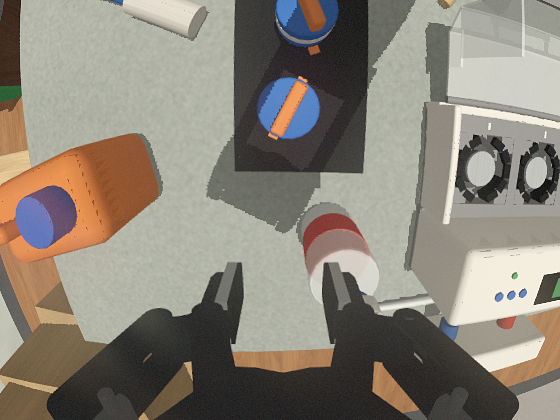

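Emit:
jog_arm:
  moves:
    - [0.04,[0.0403,0.0027,0],[0,0,0]]
    - [0.04,[0.0403,0.0027,0],[0,0,0.157]]
    - [0.04,[0,0,0.02],[0,0,0.157]]
    - [0.04,[0,0,0.04],[0,0,0.158]]
    - [0.04,[0,0,0.04],[0,0,0]]

```text
t: 16.73
tool_pos: [0.5808, -0.3781, 0.1747]
tool_rot: [0.812, 3.032, -0.001]
contact_force: [-0.3, -0.2, -0.1]
gripper_width: 0.472
gripper_force: 0.0
```

Emit:
jog_arm:
  moves:
    - [0.04,[0,0,0.04],[0,0,0]]
    - [0.04,[0,0,0.03],[0,0,0]]
    - [0.04,[0,0,0.01],[0,0,0]]
    - [0.04,[0,0,0],[0,0,0]]
    - [0.04,[0,0,0],[0,0,0]]

```text
t: 17.35
tool_pos: [0.5816, -0.3784, 0.0959]
tool_rot: [0.808, 3.033, -0.001]
contact_force: [-0.2, -0.4, 0.7]
gripper_width: 0.468
gripper_force: 0.0
```

```bash
python3 - <<'E'
from bar import *
st(); go((.5808,-.3777),.083,-.521)
E
```

```text
t 17.35 pos [ 0.5816 -0.3784  0.0959] rot [ 0.8083  3.0332 -0.0013] F [-0.1649 -0.4196  0.7046] w 0.467524093312048 gf 0.0
shift [0.001  0.0002 0.0129] turn(after) tool z 0.00012509192980836303 toolx yaw 2.6207177455196016
```

Emit:
jog_arm:
  moves:
    - [0.04,[0.001,0,0.0125],[0,0,0]]
    - [0.0,[0,0,0],[0,0,0]]
    - [0.0,[0,0,0],[0,0,0]]
    - [0.0,[0,0,0],[0,0,0]]
    - [0.0,[0,0,0],[0,0,0]]
  grip_force: 90

```text
t: 17.98
tool_pos: [0.5797, -0.3771, 0.0815]
tool_rot: [-0.809, -3.035, -0.0]
contact_force: [-0.3, -1.1, -2.3]
gripper_width: 0.147
gripper_force: 87.6
```

Emit:
jog_arm:
  moves:
    - [0.0,[0,0,-0.02],[0,0,0]]
    - [0.0,[0,0,-0.05],[0,0,0]]
    - [0.0,[0,0,-0.05],[0,0,-0.157]]
    - [0.0,[0,0,-0.05],[0,0,-0.157]]
    - [0.0,[0,0,0],[0,0,-0.158]]

```text
t: 18.6
tool_pos: [0.5821, -0.3787, 0.259]
tool_rot: [0.068, 3.132, -0.008]
contact_force: [0.2, 0.3, -3.3]
gripper_width: 0.145
gripper_force: 88.1
```

```bash
python3 - <<'E'
from bar import *
st(); go((.657,-.120),.135,-.0475)
E
```

```text
t 18.6 pos [ 0.5821 -0.3787  0.259 ] rot [ 0.0683  3.1322 -0.0085] F [ 0.1638  0.2665 -3.2546] w 0.144620209754338 gf 88.10521245002747
shift [-0.0625  0.2624  0.1232] turn(after) tool z 0.00391174918369952 toolx yaw 3.0980044027734928
```

Emit:
jog_arm:
  moves:
    - [0.0,[-0.0315,0.042,0],[0,0,0]]
    - [0.0,[-0.031,0.055,0],[0,0,0]]
    - [0.0,[0,0.055,0],[0,0,0]]
    - [0.0,[0,0.055,0],[0,0,0]]
    - [0.0,[0,0.055,0],[0,0,0]]

```text
t: 19.23
tool_pos: [0.6547, -0.1173, 0.2532]
tool_rot: [0.077, 3.139, -0.0]
contact_force: [0.6, 0.5, -2.8]
gripper_width: 0.15
gripper_force: 88.2
```

Emit:
jog_arm:
  moves:
    - [0.0,[0,0,0.05],[0,0,0]]
    - [0.0,[0,0,0.03],[0,0,0]]
    - [0.0,[0,0,0],[0,0,0]]
    - [0.0,[0,0,0],[0,0,0]]

```text
t: 19.73
tool_pos: [0.6557, -0.1195, 0.1738]
tool_rot: [0.077, 3.138, -0.001]
contact_force: [-0.2, -0.6, -1.8]
gripper_width: 0.151
gripper_force: 88.5
```

```bash
python3 - <<'E'
from bar import *
st(); go((.657,-.120),.135,-.0475)
E
```

```text
t 19.73 pos [ 0.6557 -0.1195  0.1738] rot [ 0.077   3.1381 -0.0007] F [-0.2038 -0.5935 -1.791 ] w 0.15053777858338954 gf 88.50769758224487
shift [-0.0012 -0.0004  0.0388] turn(after) tool z -0.0015367844641911432 toolx yaw 3.092555869125602
```

Emit:
jog_arm:
  moves:
    - [0.0,[-0.001,-0.0005,0.02],[0,0,0]]
    - [0.0,[0,0,0.015],[0,0,0]]
    - [0.0,[0,0,0.008],[0,0,0]]
    - [0.0,[0,0,0.006],[0,0,0]]
    - [0.0,[0,0,0],[0,0,0]]

```text
t: 20.35
tool_pos: [0.6554, -0.1196, 0.122]
tool_rot: [-0.077, -3.14, -0.0]
contact_force: [-0.8, -0.1, -2.4]
gripper_width: 0.148
gripper_force: 88.7
```

Emit:
jog_arm:
  moves:
    - [0.0,[-0.001,-0.0005,0.004],[0,0,0]]
    - [0.0,[0,0,0.004],[0,0,0]]
    - [0.0,[0,0,0.004],[0,0,0]]
    - [0.0,[0,0,0],[0,0,0]]

```text
t: 20.85
tool_pos: [0.6571, -0.1202, 0.1113]
tool_rot: [0.077, 3.139, -0.0]
contact_force: [-1.3, 1.1, 7.0]
gripper_width: 0.149
gripper_force: 90.1
```

Emit:
jog_arm:
  moves:
    - [0.0,[0,0,0.003],[0,0,0]]
    - [0.0,[0,0,0],[0,0,0.17]]
    - [0.0,[0,0,0],[0,0,0.17]]
    - [0.0,[0,0,0],[0,0,0.17]]
    - [0.0,[0,0,0],[0,0,0.17]]

```text
t: 21.48
tool_pos: [0.6581, -0.1207, 0.1091]
tool_rot: [1.126, 2.929, 0.0]
contact_force: [0.1, -1.5, 8.1]
gripper_width: 0.149
gripper_force: 90.1
```

Emit:
jog_arm:
  moves:
    - [0.0,[0,0,0],[0,0,0.17]]
    - [0.0,[0,0,0],[0,0,0.17]]
    - [0.0,[0,0,0],[0,0,0.17]]
    - [0.0,[0,0,0],[0,0,0.17]]
    - [0.0,[0,0,0],[0,0,0.17]]

```text
t: 22.1
tool_pos: [0.6581, -0.1206, 0.1091]
tool_rot: [2.234, 2.204, 0.003]
contact_force: [-0.2, -0.4, 7.1]
gripper_width: 0.144
gripper_force: 90.1
```

Emit:
jog_arm:
  moves:
    - [0.0,[0,0,0],[0,0,0.05]]
    - [0.0,[0,0,0],[0,0,0.02]]
    - [0.0,[0,0,0],[0,0,0]]

```text
t: 22.48
tool_pos: [0.6581, -0.1206, 0.1091]
tool_rot: [2.304, 2.131, 0.003]
contact_force: [0.1, -0.4, 7.8]
gripper_width: 0.149
gripper_force: 90.1
```

```bash
python3 - <<'E'
from bar import *
st(); go((.657,-.120),.112,np.pi/2-.0475); print(manip.state()['wrist_torque'])
E
```

```text
t 22.48 pos [ 0.6581 -0.1206  0.1091] rot [2.3043 2.1309 0.0031] F [ 0.1027 -0.4261  7.797 ] w 0.1490845560784678 gf 90.13102769851685
shift [ 0.0005 -0.0012 -0.0029] turn(after) tool z -0.030670438728102045 toolx yaw 1.4926258880667944
[0.0021 0.1314 0.026 ]
```

Emit:
jog_arm:
  moves:
    - [0.0,[0,0,0],[0,0,0.03]]
    - [0.0,[0,0,0],[0,0,0.02]]
    - [0.0,[0,0,0],[0,0,0]]

```text
t: 22.85
tool_pos: [0.6581, -0.1206, 0.1091]
tool_rot: [2.357, 2.073, 0.003]
contact_force: [-1.0, -0.2, 6.8]
gripper_width: 0.149
gripper_force: 90.1
```

```bash
python3 - <<'E'
from bar import *
st(); go((.657,-.120),.112,np.pi/2-.0475); print(manip.state()['wrist_torque'])
E
```

```text
t 22.85 pos [ 0.6581 -0.1206  0.1091] rot [2.3569 2.0727 0.0032] F [-0.9584 -0.1503  6.8212] w 0.14870063807826286 gf 90.13036251068115
shift [ 0.0004 -0.0012 -0.0029] turn(after) tool z -0.08062798289480666 toolx yaw 1.4426683439000898
[0.0055 0.1384 0.0016]
```

Emit:
jog_arm:
  moves:
    - [0.0,[0,0,0],[0,0,0.04]]
    - [0.0,[0,0,0],[0,0,0]]

```text
t: 23.1
tool_pos: [0.6579, -0.1205, 0.1091]
tool_rot: [2.397, 2.026, 0.003]
contact_force: [-0.3, 1.4, 7.7]
gripper_width: 0.15
gripper_force: 90.3
```

```bash
python3 - <<'E'
from bar import *
st(); go((.657,-.120),.112,np.pi/2-.0475); print(manip.state()['wrist_torque'],manip.state()['tau'])
save('s7',manip.capture('scene')); save('d7',manip.capture('side'));save('w7',manip.capture('wrist'))
a=cv2.imread('pics/s7.png')[160:340,220:420];b=cv2.imread('pics/d7.png')[120:300,250:450]
cv2.imwrite('pics/c7.png',cv2.resize(np.hstack([a,b]),None,fx=2,fy=2,interpolation=cv2.INTER_CUBIC))
E
```

```text
t 23.1 pos [ 0.6579 -0.1205  0.1091] rot [2.3974 2.0261 0.0027] F [-0.2586  1.3614  7.7112] w 0.14961118775891952 gf 90.29348731040955
shift [ 0.0004 -0.001  -0.0029] turn(after) tool z -0.11999315834763391 toolx yaw 1.4033031684472625
[0.1276 0.2757 0.4744] [ -0.4671 -64.0206 -27.4017   0.2463  -0.3774   0.7236]
```

View pics/c7.png

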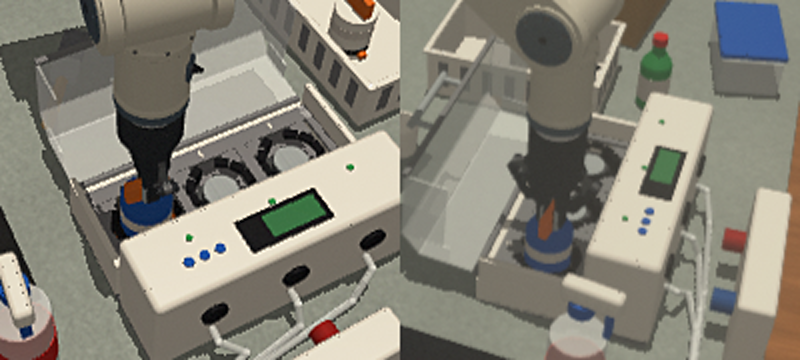

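Emit:
jog_arm:
  moves:
    - [0.04,[0,0,0],[0,0,0]]
    - [0.04,[0,0,0],[0,0,0]]
    - [0.04,[0,0,-0.03],[0,0,0]]
    - [0.04,[0,0,-0.05],[0,0,0]]
    - [0.04,[0,0,-0.06],[0,0,0]]

```text
t: 23.88
tool_pos: [0.6559, -0.1201, 0.2479]
tool_rot: [-2.399, -2.026, 0.002]
contact_force: [0.6, -0.9, -0.5]
gripper_width: 0.47
gripper_force: 0.0
```

Emit:
jog_arm:
  moves:
    - [0.04,[-0.05,-0.01,-0.03],[0,0,0]]
    - [0.04,[-0.05,-0.015,0],[0,0,0]]
    - [0.04,[-0.05,-0.015,0],[0,0,0]]
    - [0.04,[-0.05,-0.01,0],[0,0,0]]
    - [0.04,[-0.05,-0.01,0],[0,0,0]]

```text
t: 24.5
tool_pos: [0.5549, -0.3582, 0.2776]
tool_rot: [2.4, 2.027, 0.0]
contact_force: [1.2, 0.3, 0.4]
gripper_width: 0.467
gripper_force: 0.0
```

Emit:
jog_arm:
  moves:
    - [0.04,[0,0,0],[0,0,-0.17]]
    - [0.04,[0,0,0],[0,0,-0.17]]
    - [0.04,[0,0,0],[0,0,-0.17]]
    - [0.04,[0,0,0],[0,0,-0.17]]
    - [0.04,[0,0,0],[0,0,-0.17]]

```text
t: 25.12
tool_pos: [0.5556, -0.3567, 0.2774]
tool_rot: [1.343, 2.84, -0.0]
contact_force: [-0.4, -0.1, -0.1]
gripper_width: 0.47
gripper_force: 0.0
```

Emit:
jog_arm:
  moves:
    - [0.04,[0,0,0],[0,0,-0.17]]
    - [0.04,[0,0,0],[0,0,-0.17]]
    - [0.04,[0,0,0],[0,0,-0.17]]
    - [0.04,[0,0,0],[0,0,-0.17]]
    - [0.04,[0,0,0],[0,0,-0.16]]

```text
t: 25.75
tool_pos: [0.5556, -0.3567, 0.2774]
tool_rot: [-0.068, -3.141, 0.0]
contact_force: [-0.5, -0.5, 0.6]
gripper_width: 0.468
gripper_force: 0.0
```

Emit:
jog_arm:
  moves:
    - [0.04,[0,0,0],[0,0,0]]
    - [0.04,[0,0,0],[0,0,0]]
    - [0.04,[0,0,0],[0,0,0]]

```text
t: 26.12
tool_pos: [0.5556, -0.3567, 0.2775]
tool_rot: [0.08, 3.141, -0.0]
contact_force: [0.2, 0.0, 0.0]
gripper_width: 0.468
gripper_force: 0.0
```

```bash
python3 - <<'E'
from bar import *
shot('w8',(150,0,420,225)); print(manip.state()['joint_positions'])
E
```

```text
t 26.12 pos [ 0.5556 -0.3567  0.2775] rot [ 0.0797  3.1406 -0.0001] F [0.2108 0.0013 0.0455] w 0.46829852621226364 gf 0.0
bar [ 0.3736 -0.3518] -0.7833898 0.022969848 0.0111641325 [283.   9.]
bar [ 0.4784 -0.3512] 0.30846798 0.04201362 0.0120506715 [282. 107.]
tops [(0.3743, -0.3392, 35.3), (0.4731, -0.3524, 32.5)]
[-0.5729  0.3708  1.5027 -0.      1.268  -2.0934]
```

View pics/w8.png

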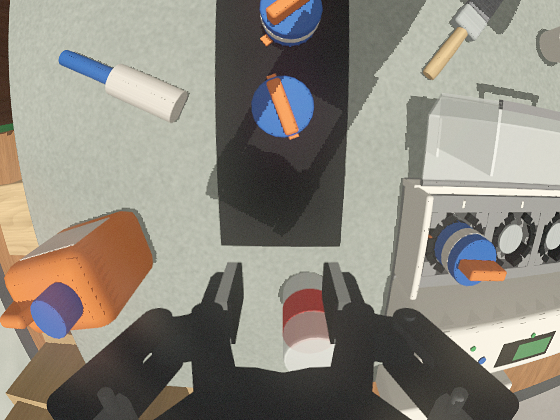

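Emit:
jog_arm:
  moves:
    - [0.04,[0.0413,0,0],[0,0,0]]
    - [0.04,[0.0413,0,0],[0,0,-0.12]]
    - [0.04,[0,0,0.02],[0,0,-0.12]]
    - [0.04,[0,0,0.04],[0,0,-0.118]]
    - [0.04,[0,0,0.04],[0,0,0]]

```text
t: 26.8
tool_pos: [0.4733, -0.3529, 0.1771]
tool_rot: [-0.484, 3.103, -0.002]
contact_force: [-0.1, 0.5, -0.5]
gripper_width: 0.466
gripper_force: 0.0
```

Emit:
jog_arm:
  moves:
    - [0.04,[0,0,0.04],[0,0,0]]
    - [0.04,[0,0,0.03],[0,0,0]]
    - [0.04,[0,0,0.01],[0,0,0]]
    - [0.04,[0,0,0],[0,0,0]]
    - [0.04,[0,0,0],[0,0,0]]

```text
t: 27.42
tool_pos: [0.474, -0.3532, 0.0989]
tool_rot: [-0.483, 3.103, -0.002]
contact_force: [0.0, 0.2, 0.0]
gripper_width: 0.469
gripper_force: 0.0
```

```bash
python3 - <<'E'
from bar import *
st(); go((.4731,-.3524),.083,.307)
E
```

```text
t 27.43 pos [ 0.474  -0.3532  0.0989] rot [-0.4832  3.1027 -0.0024] F [0.0483 0.1573 0.0222] w 0.46931178107082594 gf 0.0
shift [0.0006 0.0011 0.0159] turn(after) tool z 0.0019749608394565854 toolx yaw -2.832617692750336
```

Emit:
jog_arm:
  moves:
    - [0.04,[0.0006,0.001,0.0165],[0,0,0]]
    - [0.0,[0,0,0],[0,0,0]]
    - [0.0,[0,0,0],[0,0,0]]
    - [0.0,[0,0,0],[0,0,0]]
    - [0.0,[0,0,0],[0,0,0]]

```text
t: 28.05
tool_pos: [0.4722, -0.3518, 0.0811]
tool_rot: [0.484, -3.104, -0.0]
contact_force: [0.3, -0.4, -2.4]
gripper_width: 0.145
gripper_force: 87.8
```

Emit:
jog_arm:
  moves:
    - [0.0,[0,0,-0.025],[0,0,0]]
    - [0.0,[0,0,-0.05],[0,0,0]]
    - [0.0,[0,0,-0.05],[0,0,0.119]]
    - [0.0,[0,0,-0.055],[0,0,0.119]]
    - [0.0,[0,0,0],[0,0,0.12]]

```text
t: 28.68
tool_pos: [0.4743, -0.3534, 0.2663]
tool_rot: [0.083, 3.133, -0.008]
contact_force: [0.3, -0.1, -3.0]
gripper_width: 0.151
gripper_force: 88.3
```

```bash
python3 - <<'E'
from bar import *
st(); go((.662,-.0105),.175,-.0475)
E
```

```text
t 28.68 pos [ 0.4743 -0.3534  0.2663] rot [ 0.0826  3.1334 -0.0079] F [ 0.2701 -0.1072 -3.0072] w 0.15074085956897704 gf 88.32773566246033
shift [-0.1687  0.3527  0.0909] turn(after) tool z -0.00522100965873129 toolx yaw 3.088871643931062
```

Emit:
jog_arm:
  moves:
    - [0.0,[-0.056,0,0],[0,0,-0.005]]
    - [0.0,[-0.056,0.01,0],[0,0,0]]
    - [0.0,[-0.0567,0.05,0],[0,0,0]]
    - [0.0,[0,0.058,0],[0,0,0]]
    - [0.0,[0,0.058,0],[0,0,0]]

```text
t: 29.3
tool_pos: [0.6385, -0.1901, 0.2603]
tool_rot: [-0.069, -3.14, -0.001]
contact_force: [0.4, 0.2, -2.8]
gripper_width: 0.149
gripper_force: 88.3
```

Emit:
jog_arm:
  moves:
    - [0.0,[0,0.058,0],[0,0,0]]
    - [0.0,[0,0.058,0],[0,0,0]]
    - [0.0,[0,0.0602,0],[0,0,0]]
    - [0.0,[0,0,0],[0,0,0]]
    - [0.0,[0,0,0],[0,0,0]]

```text
t: 29.92
tool_pos: [0.6459, -0.016, 0.261]
tool_rot: [-0.067, -3.141, 0.001]
contact_force: [0.5, 0.4, -1.6]
gripper_width: 0.151
gripper_force: 88.7
```

Emit:
jog_arm:
  moves:
    - [0.0,[0,0,0.05],[0,0,0]]
    - [0.0,[0,0,0.04],[0,0,0]]
    - [0.0,[0,0,0],[0,0,0]]
    - [0.0,[0,0,0],[0,0,0]]

```text
t: 30.42
tool_pos: [0.647, -0.0169, 0.1726]
tool_rot: [0.071, 3.139, -0.0]
contact_force: [-0.5, -0.8, -1.5]
gripper_width: 0.15
gripper_force: 88.6
```

```bash
python3 - <<'E'
from bar import *
st(); go((.662,-.0105),.135,-.0475)
E
```

```text
t 30.43 pos [ 0.647  -0.0169  0.1726] rot [ 0.0707  3.1391 -0.0002] F [-0.4587 -0.8358 -1.512 ] w 0.1499620403179052 gf 88.60122799873352
shift [-0.0146  0.0071  0.0376] turn(after) tool z 0.0024443095950252847 toolx yaw 3.0965369631848185
```

Emit:
jog_arm:
  moves:
    - [0.0,[-0.0153,0.007,0],[0,0,0.002]]
    - [0.0,[0,0,0],[0,0,0]]
    - [0.0,[0,0,0.015],[0,0,0]]
    - [0.0,[0,0,0.015],[0,0,0]]
    - [0.0,[0,0,0],[0,0,0]]

```text
t: 31.05
tool_pos: [0.6599, -0.0095, 0.1387]
tool_rot: [-0.072, -3.137, 0.0]
contact_force: [-0.2, -0.7, -2.5]
gripper_width: 0.147
gripper_force: 88.9
```

```bash
python3 - <<'E'
from bar import *
st(); go((.6627,-.0107),.122,-.0475)
E
```

```text
t 31.05 pos [ 0.6599 -0.0095  0.1387] rot [-0.0718 -3.1368  0.0001] F [-0.2148 -0.7184 -2.4654] w 0.1468597348833029 gf 88.86206388473511
shift [-0.0029 -0.001   0.0167] turn(after) tool z 0.0017267733314310085 toolx yaw 3.0958194269212242
```

Emit:
jog_arm:
  moves:
    - [0.0,[-0.002,-0.0008,0.002],[0,0,0.002]]
    - [0.0,[0,0,0.007],[0,0,0]]
    - [0.0,[0,0,0.007],[0,0,0]]
    - [0.0,[0,0,0],[0,0,0]]

```text
t: 31.55
tool_pos: [0.663, -0.0104, 0.1243]
tool_rot: [-0.075, -3.139, 0.0]
contact_force: [-0.5, 0.1, -3.3]
gripper_width: 0.148
gripper_force: 88.9
```

Emit:
jog_arm:
  moves:
    - [0.0,[0,0,0.005],[0,0,0]]
    - [0.0,[0,0,0.005],[0,0,0]]
    - [0.0,[0,0,0.0035],[0,0,0]]
    - [0.0,[0,0,0],[0,0,0]]

```text
t: 32.05
tool_pos: [0.6641, -0.0105, 0.1121]
tool_rot: [0.075, 3.14, -0.0]
contact_force: [-0.9, 0.2, 6.1]
gripper_width: 0.148
gripper_force: 90.2
```

Emit:
jog_arm:
  moves:
    - [0.0,[0,0,0.0035],[0,0,0]]
    - [0.0,[0,0,0],[0,0,0.17]]
    - [0.0,[0,0,0],[0,0,0.17]]
    - [0.0,[0,0,0],[0,0,0.17]]
    - [0.0,[0,0,0],[0,0,0.17]]

```text
t: 32.67
tool_pos: [0.6645, -0.0102, 0.1092]
tool_rot: [1.126, 2.931, 0.002]
contact_force: [-1.5, 1.5, 7.3]
gripper_width: 0.15
gripper_force: 90.2
```

Emit:
jog_arm:
  moves:
    - [0.0,[0,0,0],[0,0,0.17]]
    - [0.0,[0,0,0],[0,0,0.17]]
    - [0.0,[0,0,0],[0,0,0.17]]
    - [0.0,[0,0,0],[0,0,0.17]]
    - [0.0,[0,0,0],[0,0,0.17]]

```text
t: 33.3
tool_pos: [0.6649, -0.0105, 0.1094]
tool_rot: [2.234, 2.206, 0.003]
contact_force: [-0.2, 0.0, 7.8]
gripper_width: 0.15
gripper_force: 90.2
```

Emit:
jog_arm:
  moves:
    - [0.0,[0,0,0],[0,0,0.05]]
    - [0.0,[0,0,0],[0,0,0.05]]
    - [0.0,[0,0,0],[0,0,0.04]]
    - [0.0,[0,0,0],[0,0,0]]

```text
t: 33.8
tool_pos: [0.6643, -0.0103, 0.1093]
tool_rot: [2.378, 2.051, 0.002]
contact_force: [-2.3, 0.8, 9.3]
gripper_width: 0.147
gripper_force: 90.5
```

```bash
python3 - <<'E'
from bar import *
st(); go((.663,-.0105),.112,np.pi/2-.0475); print(manip.state()['wrist_torque'])
E
```

```text
t 33.8 pos [ 0.6643 -0.0103  0.1093] rot [2.3778 2.0515 0.0022] F [-2.2826  0.8412  9.2817] w 0.14706837977735188 gf 90.47872424125671
shift [-0.0004 -0.0013 -0.0027] turn(after) tool z -0.09960267475424911 toolx yaw 1.4236936520406474
[0.1021 0.4195 0.2302]
```

Emit:
jog_arm:
  moves:
    - [0.0,[0,0,0],[0,0,0.02]]
    - [0.04,[0,0,0],[0,0,0]]
    - [0.04,[0,0,0],[0,0,0]]
    - [0.04,[0,0,-0.03],[0,0,0]]
    - [0.04,[0,0,-0.05],[0,0,0]]

```text
t: 34.42
tool_pos: [0.6621, -0.0104, 0.1868]
tool_rot: [-2.397, -2.027, 0.005]
contact_force: [0.8, -0.0, 0.4]
gripper_width: 0.468
gripper_force: 0.0
```

Emit:
jog_arm:
  moves:
    - [0.04,[0,0,-0.06],[0,0,0]]
    - [0.04,[0,0,-0.03],[0,0,0]]
    - [0.04,[-0.052,-0.021,0],[0,0,0]]
    - [0.04,[-0.052,-0.021,0],[0,0,0]]
    - [0.04,[-0.052,-0.021,0],[0,0,0]]

```text
t: 35.05
tool_pos: [0.5744, -0.1549, 0.2779]
tool_rot: [2.398, 2.029, -0.0]
contact_force: [0.6, 0.1, -0.2]
gripper_width: 0.464
gripper_force: 0.0
```

Emit:
jog_arm:
  moves:
    - [0.04,[-0.052,-0.021,0],[0,0,0]]
    - [0.04,[-0.052,-0.021,0],[0,0,0]]
    - [0.04,[-0.052,-0.021,0],[0,0,0]]
    - [0.04,[-0.053,-0.02,0],[0,0,0]]
    - [0.04,[0,0,0],[0,0,-0.17]]

```text
t: 35.67
tool_pos: [0.4568, -0.3491, 0.2779]
tool_rot: [2.219, 2.224, -0.001]
contact_force: [0.0, 1.1, -0.0]
gripper_width: 0.467
gripper_force: 0.0
```

Emit:
jog_arm:
  moves:
    - [0.04,[0,0,0],[0,0,-0.17]]
    - [0.04,[0,0,0],[0,0,-0.17]]
    - [0.04,[0,0,0],[0,0,-0.17]]
    - [0.04,[0,0,0],[0,0,-0.17]]
    - [0.04,[0,0,0],[0,0,-0.17]]

```text
t: 36.3
tool_pos: [0.4588, -0.346, 0.2778]
tool_rot: [-1.095, -2.944, -0.0]
contact_force: [0.3, -0.4, -0.7]
gripper_width: 0.471
gripper_force: 0.0
```

Emit:
jog_arm:
  moves:
    - [0.04,[0,0,0],[0,0,-0.17]]
    - [0.04,[0,0,0],[0,0,-0.17]]
    - [0.04,[0,0,0],[0,0,-0.17]]
    - [0.04,[0,0,0],[0,0,-0.17]]
    - [0.04,[0,0,0],[0,0,0]]

```text
t: 36.92
tool_pos: [0.4588, -0.346, 0.2779]
tool_rot: [-0.061, -3.141, -0.0]
contact_force: [-0.6, -0.2, -0.6]
gripper_width: 0.47
gripper_force: 0.0
```

Emit:
jog_arm:
  moves:
    - [0.04,[0,0,0],[0,0,0]]
    - [0.04,[0,0,0],[0,0,0]]

```text
t: 37.17
tool_pos: [0.4589, -0.3461, 0.278]
tool_rot: [-0.063, -3.141, -0.0]
contact_force: [0.2, 0.2, -0.0]
gripper_width: 0.469
gripper_force: 0.0
```

```bash
python3 - <<'E'
from bar import *
shot('w9',(150,0,420,225)); print(manip.state()['joint_positions'])
E
```

```text
t 37.17 pos [ 0.4589 -0.3461  0.278 ] rot [-0.0627 -3.1409 -0.0001] F [ 0.1523  0.174  -0.0234] w 0.46920994338826794 gf 0.0
tops [(0.3954, -0.3477, 32.6)]
[-0.6488  0.2332  1.691  -0.      1.2174 -2.1801]
```

```bash
python3 - <<'E'
from bar import *
im=cv2.imread('pics/w9.png')[:,:,::-1]; cv2.imwrite('pics/w9c.png',cv2.resize(im[30:260,160:480,::-1],None,fx=2,fy=2))
E
```

```text
(no output)
```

View pics/w9c.png

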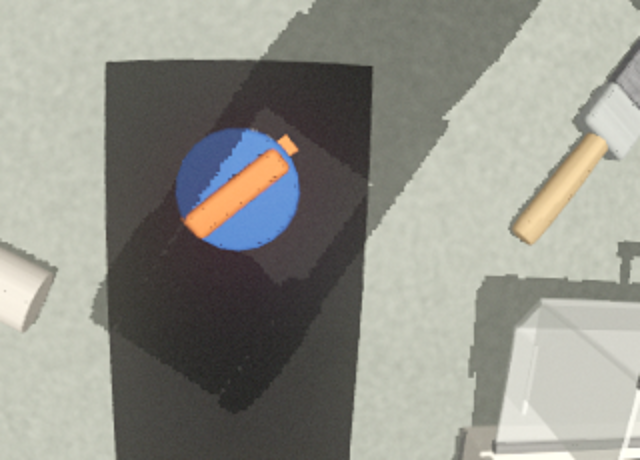

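```bash
sed -i 's/\*\.68/*.76/' bar.py; python3 - <<'E'
from bar import *
im=cv2.imread('pics/w9.png')[:,:,::-1]
for b in bars(im,T(),.111,(200,60,360,180)): print(*b)
p=bars(im,T(),.111,(200,60,360,180))[0]; go((.3954,-.3477),.083,p[1])
E
```

```text
[ 0.3953 -0.3479] -0.9326876 0.054031104 0.012378855 [278. 126.]
shift [ 0.0634 -0.0041  0.195 ] turn(after) tool z 0.8932285589988957 toolx yaw 3.1021336320032087
```

Emit:
jog_arm:
  moves:
    - [0.04,[0.032,-0.002,0],[0,0,0]]
    - [0.04,[0.0314,-0.002,0],[0,0,0.178]]
    - [0.04,[0,0,0.02],[0,0,0.178]]
    - [0.04,[0,0,0.03],[0,0,0.179]]
    - [0.04,[0,0,0.04],[0,0,0.179]]

```text
t: 37.85
tool_pos: [0.3959, -0.3483, 0.1881]
tool_rot: [1.163, 2.916, -0.001]
contact_force: [-0.5, -0.5, -0.2]
gripper_width: 0.47
gripper_force: 0.0
```

Emit:
jog_arm:
  moves:
    - [0.04,[0,0,0.04],[0,0,0.179]]
    - [0.04,[0,0,0.04],[0,0,0]]
    - [0.04,[0,0,0.01],[0,0,0]]
    - [0.04,[0,0,0],[0,0,0]]
    - [0.04,[0,0,0],[0,0,0]]

```text
t: 38.48
tool_pos: [0.3963, -0.3485, 0.0996]
tool_rot: [1.409, 2.805, -0.001]
contact_force: [0.9, -0.1, 0.0]
gripper_width: 0.469
gripper_force: 0.0
```

```bash
python3 - <<'E'
from bar import *
st(); go((.3954,-.3478),.083,-.933)
E
```

```text
t 38.48 pos [ 0.3963 -0.3485  0.0996] rot [ 1.4089  2.8054 -0.001 ] F [ 0.9204 -0.0829  0.0299] w 0.46922544971138896 gf 0.0
shift [ 0.0011 -0.0003  0.0166] turn(after) tool z 0.002174155318033222 toolx yaw 2.2107668089078265
```

Emit:
jog_arm:
  moves:
    - [0.04,[0.001,0,0.017],[0,0,0.002]]
    - [0.0,[0,0,0],[0,0,0]]
    - [0.0,[0,0,0],[0,0,0]]
    - [0.0,[0,0,0],[0,0,0]]
    - [0.0,[0,0,0],[0,0,0]]

```text
t: 39.1
tool_pos: [0.3948, -0.3469, 0.0811]
tool_rot: [-1.413, -2.806, 0.0]
contact_force: [-0.4, -0.3, -2.5]
gripper_width: 0.146
gripper_force: 87.6
```

Emit:
jog_arm:
  moves:
    - [0.0,[0,0,-0.025],[0,0,0]]
    - [0.0,[0,0,-0.055],[0,0,0]]
    - [0.0,[0,0,-0.055],[0,0,-0.178]]
    - [0.0,[0,0,-0.055],[0,0,-0.178]]
    - [0.0,[0,0,0],[0,0,-0.178]]

```text
t: 39.72
tool_pos: [0.3967, -0.3486, 0.2761]
tool_rot: [0.612, 3.074, -0.007]
contact_force: [-0.3, 0.2, -3.5]
gripper_width: 0.151
gripper_force: 88.0
```

Emit:
jog_arm:
  moves:
    - [0.0,[0,0,0],[0,0,-0.178]]
    - [0.0,[0,0,0],[0,0,-0.172]]
    - [0.0,[0,0,0],[0,0,0]]
    - [0.0,[0,0,0],[0,0,0]]

```text
t: 40.22
tool_pos: [0.3947, -0.3468, 0.271]
tool_rot: [-0.083, -3.14, -0.0]
contact_force: [-0.3, 0.2, -2.6]
gripper_width: 0.146
gripper_force: 87.9
```

```bash
python3 - <<'E'
from bar import *
st(); go((.6685,.0993),.175,-.0475)
E
```

```text
t 40.23 pos [ 0.3947 -0.3468  0.271 ] rot [-0.0826 -3.1403 -0.0002] F [-0.2785  0.237  -2.5821] w 0.1460295300186979 gf 87.94995188713074
shift [-0.25    0.4599  0.096 ] turn(after) tool z -0.005084348199607458 toolx yaw 3.089008305390186
```

Emit:
jog_arm:
  moves:
    - [0.0,[-0.05,0,0],[0,0,-0.005]]
    - [0.0,[-0.05,0,0],[0,0,0]]
    - [0.0,[-0.05,0,0],[0,0,0]]
    - [0.0,[-0.05,0.01,0],[0,0,0]]
    - [0.0,[-0.05,0.02,0],[0,0,0]]

```text
t: 40.85
tool_pos: [0.6473, -0.3283, 0.2706]
tool_rot: [-0.075, -3.14, 0.0]
contact_force: [0.6, -0.6, -2.3]
gripper_width: 0.151
gripper_force: 88.0
```

Emit:
jog_arm:
  moves:
    - [0.0,[0,0.05,0],[0,0,0]]
    - [0.0,[0,0.05,0],[0,0,0]]
    - [0.0,[0,0.05,0],[0,0,0]]
    - [0.0,[0,0.05,0],[0,0,0]]
    - [0.0,[0,0.05,0],[0,0,0]]

```text
t: 41.48
tool_pos: [0.6567, -0.0768, 0.2709]
tool_rot: [-0.074, -3.14, -0.0]
contact_force: [0.4, 0.6, -2.4]
gripper_width: 0.146
gripper_force: 88.3
```

Emit:
jog_arm:
  moves:
    - [0.0,[0,0.05,0],[0,0,0]]
    - [0.0,[0,0.05,0],[0,0,0]]
    - [0.0,[0,0.05,0],[0,0,0]]
    - [0.0,[0,0.03,0],[0,0,0]]
    - [0.0,[0,0,0],[0,0,0]]

```text
t: 42.1
tool_pos: [0.6645, 0.1038, 0.2707]
tool_rot: [-0.068, -3.14, -0.001]
contact_force: [0.0, -0.3, -2.3]
gripper_width: 0.152
gripper_force: 88.4
```

Emit:
jog_arm:
  moves:
    - [0.0,[0,0,0],[0,0,0]]
    - [0.0,[0,0,0.02],[0,0,0]]
    - [0.0,[0,0,0],[0,0,0]]
    - [0.0,[0,0,0],[0,0,0]]

```text
t: 42.6
tool_pos: [0.6646, 0.1008, 0.2506]
tool_rot: [-0.07, -3.14, 0.0]
contact_force: [0.0, -0.4, -2.7]
gripper_width: 0.141
gripper_force: 88.3
```

```bash
python3 - <<'E'
from bar import *
st(); go((.6685,.0993),.135,-.0475)
E
```

```text
t 42.6 pos [0.6646 0.1008 0.2506] rot [-0.0704 -3.14    0.0003] F [ 0.0392 -0.3575 -2.7257] w 0.14146412073790202 gf 88.34856390953064
shift [-0.0041 -0.0013  0.1156] turn(after) tool z 0.0026793733843426537 toolx yaw 3.096772026974136
```

Emit:
jog_arm:
  moves:
    - [0.0,[-0.0035,-0.0013,0.03],[0,0,0.002]]
    - [0.0,[0,0,0.04],[0,0,0]]
    - [0.0,[0,0,0.03],[0,0,0]]
    - [0.0,[0,0,0.01],[0,0,0]]
    - [0.0,[0,0,0],[0,0,0]]

```text
t: 43.22
tool_pos: [0.6684, 0.0999, 0.1413]
tool_rot: [-0.072, -3.141, 0.0]
contact_force: [0.3, -0.1, -1.7]
gripper_width: 0.149
gripper_force: 88.4
```

Emit:
jog_arm:
  moves:
    - [0.0,[0,0,0],[0,0,0]]
    - [0.0,[0,0,0],[0,0,0]]

```text
t: 43.48
tool_pos: [0.6689, 0.1001, 0.1425]
tool_rot: [0.072, 3.139, 0.001]
contact_force: [0.4, 0.5, -2.3]
gripper_width: 0.15
gripper_force: 88.4
```

```bash
python3 - <<'E'
from bar import *
st(); go((.6685,.0993),.124,-.0475)
E
```

```text
t 43.48 pos [0.6689 0.1001 0.1425] rot [0.0718 3.1387 0.0005] F [ 0.4483  0.5027 -2.2857] w 0.14969328899743528 gf 88.42240333557129
shift [ 0.0004 -0.0009  0.0185] turn(after) tool z 0.0017256770941824762 toolx yaw 3.0958183306839757
```

Emit:
jog_arm:
  moves:
    - [0.0,[0,-0.0006,0.006],[0,0,0.001]]
    - [0.0,[0,0,0.007],[0,0,0]]
    - [0.0,[0,0,0.006],[0,0,0]]
    - [0.0,[0,0,0],[0,0,0]]

```text
t: 43.98
tool_pos: [0.6675, 0.0993, 0.1211]
tool_rot: [-0.073, -3.139, 0.0]
contact_force: [0.4, 0.1, -2.8]
gripper_width: 0.147
gripper_force: 88.4
```

Emit:
jog_arm:
  moves:
    - [0.0,[0,0,0.005],[0,0,0]]
    - [0.0,[0,0,0.005],[0,0,0]]
    - [0.0,[0,0,0.003],[0,0,0]]
    - [0.0,[0,0,0],[0,0,0]]

```text
t: 44.48
tool_pos: [0.6686, 0.0996, 0.1098]
tool_rot: [0.073, 3.14, 0.0]
contact_force: [-1.9, -0.1, 6.2]
gripper_width: 0.151
gripper_force: 89.9
```

Emit:
jog_arm:
  moves:
    - [0.0,[0,0,0.0012],[0,0,0]]
    - [0.0,[0,0,0],[0,0,0.17]]
    - [0.0,[0,0,0],[0,0,0.17]]
    - [0.0,[0,0,0],[0,0,0.17]]
    - [0.0,[0,0,0],[0,0,0.17]]

```text
t: 45.1
tool_pos: [0.6692, 0.1002, 0.1092]
tool_rot: [1.124, 2.931, 0.003]
contact_force: [-1.1, 3.2, 7.8]
gripper_width: 0.146
gripper_force: 89.9
```

Emit:
jog_arm:
  moves:
    - [0.0,[0,0,0],[0,0,0.17]]
    - [0.0,[0,0,0],[0,0,0.17]]
    - [0.0,[0,0,0],[0,0,0.17]]
    - [0.0,[0,0,0],[0,0,0.17]]
    - [0.0,[0,0,0],[0,0,0.17]]

```text
t: 45.72
tool_pos: [0.6694, 0.0996, 0.1093]
tool_rot: [2.233, 2.207, 0.004]
contact_force: [0.6, 0.4, 7.5]
gripper_width: 0.147
gripper_force: 89.9
```

Emit:
jog_arm:
  moves:
    - [0.0,[0,0,0],[0,0,0.05]]
    - [0.0,[0,0,0],[0,0,0.05]]
    - [0.0,[0,0,0],[0,0,0.05]]
    - [0.0,[0,0,0],[0,0,0]]

```text
t: 46.22
tool_pos: [0.6685, 0.0998, 0.1092]
tool_rot: [2.388, 2.041, 0.002]
contact_force: [-2.4, 0.8, 10.5]
gripper_width: 0.147
gripper_force: 90.2
```

```bash
python3 - <<'E'
from bar import *
st(); go((.663,-.0105),.112,np.pi/2-.0475); print(manip.state()['wrist_torque'])
E
```

```text
t 46.23 pos [0.6685 0.0998 0.1092] rot [2.3879 2.041  0.0019] F [-2.3741  0.7535 10.4747] w 0.14711760848792746 gf 90.20085096359253
shift [-0.1098  0.0117 -0.0029] turn(after) tool z -0.10884786558921333 toolx yaw 1.4144484612056831
[0.2562 0.818  0.2882]
```

Emit:
jog_arm:
  moves:
    - [0.04,[0,0,0],[0,0,0]]
    - [0.04,[0,0,0],[0,0,0]]
    - [0.04,[0,0,-0.03],[0,0,0]]
    - [0.04,[0,0,-0.05],[0,0,0]]
    - [0.04,[0,0,-0.06],[0,0,0]]

```text
t: 46.85
tool_pos: [0.6674, 0.0993, 0.248]
tool_rot: [-2.387, -2.041, 0.003]
contact_force: [1.6, 0.3, -0.3]
gripper_width: 0.471
gripper_force: 0.0
```

Emit:
jog_arm:
  moves:
    - [0.04,[0,0,-0.05],[0,0,-0.107]]
    - [0.04,[-0.06,-0.01,-0.035],[0,0,0]]
    - [0.04,[-0.06,-0.02,0],[0,0,0]]
    - [0.04,[-0.04,-0.03,0],[0,0,0]]
    - [0.04,[0,0,0],[0,0,0]]

```text
t: 47.48
tool_pos: [0.6003, -0.0528, 0.3293]
tool_rot: [2.278, 2.163, -0.001]
contact_force: [0.7, 0.2, -0.3]
gripper_width: 0.466
gripper_force: 0.0
```

Emit:
jog_arm:
  moves:
    - [0.04,[0,0,0],[0,0,0]]
    - [0.04,[0,0,0],[0,0,0]]
    - [0.04,[0,0,0],[0,0,0]]

```text
t: 47.85
tool_pos: [0.6025, -0.0494, 0.3287]
tool_rot: [-2.274, -2.168, 0.0]
contact_force: [-0.2, 0.0, -0.3]
gripper_width: 0.467
gripper_force: 0.0
```

```bash
python3 - <<'E'
from bar import *
im=shot('w10',(250,0,450,320),.143)
for c in [(0.6686,.0993),(.6635,-.0107),(.658,-.1206)]: print(c,project('wrist',(*c,.143))[0])
E
```

```text
t 47.85 pos [ 0.6025 -0.0494  0.3287] rot [-2.2736 -2.1675  0.0002] F [-0.1679  0.0294 -0.2813] w 0.46729856277429926 gf 0.0
bar [0.667  0.0974] 1.4259921 0.053127956 0.011958887 [340.  42.]
bar [ 0.6636 -0.0005] 1.4454514 0.031663362 0.0119488705 [340. 142.]
tops [(0.6667, 0.0971, 32.5), (0.6618, -0.0114, 32.3)]
(0.6686, 0.0993) [342.6589  39.5554]
(0.6635, -0.0107) [341.1363 146.2429]
(0.658, -0.1206) [335.7306 244.9906]
```

View pics/w10.png

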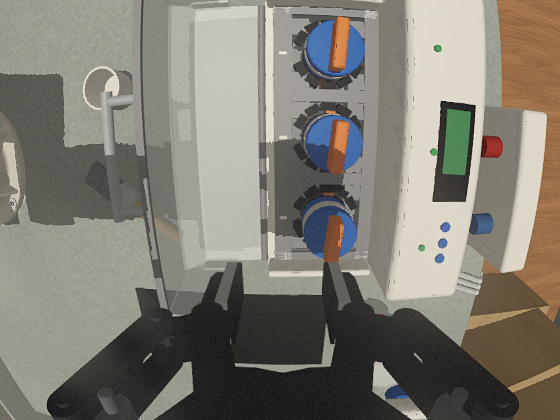

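Emit:
jog_arm:
  moves:
    - [0.0,[0.02,-0.05,0],[0,0,0]]
    - [0.0,[0.02,-0.055,0],[0,0,0]]
    - [0.0,[0.0016,-0.055,0],[0,0,0]]
    - [0.0,[0,-0.048,0],[0,0,0]]
    - [0.0,[0,0,0],[0,0,0]]
  grip_force: 30

```text
t: 48.52
tool_pos: [0.394, 0.0019, 0.3293]
tool_rot: [2.274, 2.167, 0.0]
contact_force: [0.7, 0.1, 1.3]
gripper_width: -0.0
gripper_force: 0.0
```

Emit:
jog_arm:
  moves:
    - [0.0,[0,0,0],[0,0,0]]
    - [0.0,[0,0,0],[0,0,0]]

```text
t: 48.78
tool_pos: [0.3974, 0.0015, 0.3291]
tool_rot: [2.275, 2.166, 0.0]
contact_force: [-0.6, 0.9, 0.3]
gripper_width: -0.001
gripper_force: 0.0
```

```bash
python3 - <<'E'
from bar import *
st()
for c in ['wrist','side','scene']:
  manip.capture(c); print(c,[(np.round(d['point'],3).tolist(),round(d['confidence'],2)) for d in manip.look_for(c,'hood_handle')])
go((.6635-.267*.9988,-.0107+.267*.048),.172,np.pi/2-.0475)
im=manip.capture('wrist'); save('w11',im)
E
```

```text
t 48.77 pos [0.3974 0.0015 0.3291] rot [2.275  2.1664 0.0002] F [-0.6306  0.9422  0.2916] w -0.0007988551062664997 gf 0.0
wrist [([0.478, 0.02, 0.117], 0.65)]
side [([0.507, -0.004, 0.071], 0.82), ([0.675, 0.077, 0.11], 0.43)]
scene [([0.49, -0.007, 0.072], 0.75), ([0.505, -0.364, 0.003], 0.62)]
shift [0.0007 0.0003 0.1568] turn(after) tool z -0.0016266166509832924 toolx yaw 1.5216697101439132
```

```bash
python3 - <<'E'
from bar import *
M=np.eye(4);M[:3,:3]=R.from_rotvec([-2.2736,-2.1675,.0002]).as_matrix();M[:3,3]=[.6025,-.0494,.3287]
print(atz('wrist',[[110,103],[118,215],[108,160]],.185,M))
E
```

```text
[[ 0.4425  0.0527  0.185 ]
 [ 0.4328 -0.0597  0.185 ]
 [ 0.4324 -0.0024  0.185 ]]
```

Emit:
jog_arm:
  moves:
    - [0.0,[0,0,0.05],[0,0,0]]
    - [0.0,[0,0,0.06],[0,0,0]]
    - [0.0,[0,0,0.045],[0,0,0]]
    - [0.0,[0,0.01,0],[0,0,0]]
    - [0.0,[0,0,0],[0,0,0]]

```text
t: 49.75
tool_pos: [0.4085, 0.0009, 0.1756]
tool_rot: [2.274, 2.165, 0.003]
contact_force: [-0.3, 0.1, 1.0]
gripper_width: 0.001
gripper_force: 0.0
```

Emit:
jog_arm:
  moves:
    - [0.0,[0,0.01,-0.003],[0,0,0]]
    - [0.0,[0,0.014,-0.011],[0,0,0]]
    - [0.0,[0,0.016,-0.011],[0,0,0]]
    - [0.0,[0,0.017,-0.01],[0,0,0]]
    - [0.0,[0,0.018,-0.008],[0,0,0]]

```text
t: 50.38
tool_pos: [0.4803, -0.0024, 0.2216]
tool_rot: [-2.273, -2.165, 0.003]
contact_force: [-24.1, 1.8, 44.6]
gripper_width: 0.001
gripper_force: 20.6
```

Emit:
jog_arm:
  moves:
    - [0.0,[0,0.018,-0.007],[0,0,0]]
    - [0.0,[0,0.019,-0.004],[0,0,0]]
    - [0.0,[0,0.02,-0.004],[0,0,0]]
    - [0.0,[0,0.02,0],[0,0,0]]

```text
t: 50.88
tool_pos: [0.5646, -0.0063, 0.2403]
tool_rot: [2.268, 2.16, 0.017]
contact_force: [-2.2, 2.2, 35.9]
gripper_width: 0.002
gripper_force: 14.0
```

```bash
python3 - <<'E'
from bar import *
st()
for c in ['side','scene']:
  manip.capture(c); print(c,[(np.round(d['point'],3).tolist(),round(d['confidence'],2)) for d in manip.look_for(c,'hood_handle')])
E
```

```text
t 50.88 pos [ 0.5646 -0.0063  0.2403] rot [2.2681 2.1595 0.0171] F [-2.1792  2.1654 35.8582] w 0.002320190400807699 gf 13.967311084270477
side [([0.58, -0.088, 0.179], 0.95)]
scene [([0.574, -0.007, 0.096], 0.83), ([0.432, -0.546, 0.032], 0.15)]
```

Emit:
jog_arm:
  moves:
    - [0.0,[0,0,-0.006],[0,0,0]]
    - [0.0,[0,0,-0.008],[0,0,0]]
    - [0.0,[0,0,-0.012],[0,0,0]]
    - [0.0,[0,0,-0.02],[0,0,0]]

```text
t: 51.58
tool_pos: [0.5578, -0.0065, 0.2785]
tool_rot: [-2.275, -2.166, 0.002]
contact_force: [-0.3, 0.1, -0.5]
gripper_width: 0.003
gripper_force: 0.0
```

```bash
python3 - <<'E'
from bar import *
st()
for c in ['side','scene','wrist']:
  im=manip.capture(c); save('x_'+c,im); print(c,[(np.round(d['point'],3).tolist(),round(d['confidence'],2)) for d in manip.look_for(c,'hood_handle')])
  for th in (0,.2,.4,.6,.8,1.,1.2,1.5):
    x=.13*np.cos(th)-.15*np.sin(th)-.086; z=.13*np.sin(th)+.15*np.cos(th)+.045
    print(th,[project(c,(.6635+.9988*x+.048*y,-.0107-.048*x+.9988*y,z))[0].round().tolist() for y in (-.06,.06)])
  for d in manip.outline_of(c,'hood_handle')[:1]:
    p=np.argwhere(d['region'])[:,::-1]; print('outline',d['confidence'],len(p),cv2.boundingRect(p.astype(np.int32)))
E
```

```text
t 51.58 pos [ 0.5578 -0.0065  0.2785] rot [-2.2746 -2.1657  0.0017] F [-0.2714  0.1122 -0.4869] w 0.0025576357029314218 gf 0.0
side [([0.565, -0.045, 0.159], 0.61)]
0 [[348.0, 201.0], [359.0, 176.0]]
0.2 [[337.0, 192.0], [349.0, 167.0]]
0.4 [[325.0, 184.0], [337.0, 159.0]]
0.6 [[311.0, 179.0], [324.0, 154.0]]
0.8 [[297.0, 175.0], [311.0, 151.0]]
1.0 [[284.0, 174.0], [298.0, 150.0]]
1.2 [[271.0, 175.0], [287.0, 152.0]]
1.5 [[256.0, 181.0], [272.0, 158.0]]
outline 0.56 3590 (265, 137, 79, 121)
scene [([0.552, -0.002, 0.088], 0.91)]
0 [[323.0, 242.0], [368.0, 224.0]]
0.2 [[317.0, 226.0], [362.0, 208.0]]
0.4 [[310.0, 211.0], [354.0, 194.0]]
0.6 [[302.0, 197.0], [346.0, 180.0]]
0.8 [[295.0, 185.0], [338.0, 170.0]]
1.0 [[287.0, 177.0], [330.0, 162.0]]
1.2 [[281.0, 171.0], [322.0, 157.0]]
1.5 [[273.0, 169.0], [313.0, 155.0]]
outline 0.76 6183 (244, 164, 143, 89)
wrist [([0.542, 0.047, 0.199], 0.71)]
0 [[452.0, 281.0], [475.0, 146.0]]
0.2 [[430.0, 298.0], [455.0, 147.0]]
0.4 [[394.0, 313.0], [417.0, 147.0]]
0.6 [[345.0, 323.0], [360.0, 146.0]]
0.8 [[288.0, 325.0], [289.0, 145.0]]
1.0 [[233.0, 317.0], [221.0, 144.0]]
1.2 [[188.0, 303.0], [169.0, 144.0]]
1.5 [[148.0, 278.0], [128.0, 141.0]]
outline 0.96 26071 (207, 0, 104, 373)
```

```bash
cat > hood.py <<'E'
from bar import *
def hood():
    for c in ['side','scene','wrist']:
        manip.capture(c); o=manip.outline_of(c,'hood_handle')
        if not o: print(c,'none'); continue
        m=o[0]['region']; res=[]
        for th in np.arange(0,1.51,.05):
            P=[]
            for (a,b) in ((0,0),(.0,.114),(.143,.114),(.143,.06)):
                x=a*np.cos(th)-b*np.sin(th)-.086; z=a*np.sin(th)+b*np.cos(th)+.045
                P+=[(.6635+.9988*x+.048*y,-.0107-.048*x+.9988*y,z) for y in (-.176,.176)]
            q=np.zeros((420,560),np.uint8); cv2.fillConvexPoly(q,cv2.convexHull(project(c,np.array(P)).astype(np.int32)),1)
            res.append(((q>0)&m).sum()/((q>0)|m).sum())
        k=np.argsort(res)[::-1][:3]; print(c,round(o[0]['confidence'],2),[(round(.05*i,2),round(res[i],2)) for i in k])
E
python3 - <<'E'
from hood import *
hood()
g=cv2.cvtColor(cv2.imread('pics/x_wrist.png'),cv2.COLOR_BGR2GRAY)
for r in (150,170,200): print(r,g[r,120:480:6].tolist())
E
```

```text
side 0.66 [(np.float64(1.1), np.float64(0.83)), (np.float64(1.15), np.float64(0.83)), (np.float64(1.05), np.float64(0.82))]
scene 0.86 [(np.float64(1.2), np.float64(0.9)), (np.float64(1.25), np.float64(0.89)), (np.float64(1.3), np.float64(0.88))]
wrist 0.78 [(np.float64(1.35), np.float64(0.67)), (np.float64(1.3), np.float64(0.66)), (np.float64(1.4), np.float64(0.66))]
150 [152, 152, 159, 163, 157, 153, 159, 155, 148, 153, 158, 158, 143, 124, 107, 164, 178, 158, 157, 160, 161, 161, 163, 164, 164, 165, 112, 132, 129, 174, 89, 138, 135, 90, 88, 87, 84, 149, 108, 57, 62, 41, 68, 150, 36, 49, 48, 142, 147, 143, 142, 124, 125, 124, 124, 125, 127, 123, 119, 213]
170 [88, 91, 93, 89, 88, 90, 83, 86, 92, 95, 91, 93, 94, 90, 156, 158, 175, 164, 117, 181, 188, 184, 184, 184, 183, 184, 79, 88, 88, 177, 87, 135, 119, 85, 86, 83, 151, 56, 60, 105, 54, 104, 105, 106, 68, 83, 93, 83, 96, 141, 141, 124, 125, 126, 127, 130, 125, 129, 196, 217]
200 [92, 89, 87, 91, 86, 91, 87, 94, 92, 89, 94, 94, 91, 95, 157, 133, 105, 108, 102, 173, 189, 184, 182, 185, 185, 186, 130, 88, 91, 173, 87, 135, 107, 84, 85, 83, 80, 49, 48, 138, 99, 100, 97, 103, 82, 135, 151, 122, 102, 141, 123, 123, 126, 127, 129, 126, 128, 157, 211, 214]
```

Emit:
jog_arm:
  moves:
    - [0.0,[0,0,-0.03],[0,0,0]]
    - [0.0,[0,-0.055,0],[0,0,0]]
    - [0.0,[0,-0.055,0],[0,0,0]]
    - [0.0,[0,-0.053,0],[0,0,0]]
    - [0.0,[0,0,0],[0,0,0]]

```text
t: 52.95
tool_pos: [0.3924, 0.0016, 0.3081]
tool_rot: [-2.275, -2.166, 0.0]
contact_force: [0.5, -0.1, -0.2]
gripper_width: 0.002
gripper_force: 0.0
```

Emit:
jog_arm:
  moves:
    - [0.0,[0,0,0],[0,0,0]]
    - [0.0,[0,0,0],[0,0,0]]
    - [0.0,[0,0,0],[0,0,0]]
    - [0.0,[0,0,0],[0,0,0]]
    - [0.0,[0,0,0],[0,0,0]]

```text
t: 53.58
tool_pos: [0.3955, 0.0015, 0.3079]
tool_rot: [-2.275, -2.166, 0.0]
contact_force: [0.8, -0.8, -0.4]
gripper_width: -0.0
gripper_force: 0.0
```

```bash
python3 - <<'E'
from hood import *
hood();st()
Tm=T();im=manip.capture('wrist');save('w12',im)
for th in (1.3,1.4,1.5):
    x=.13*np.cos(th)-.15*np.sin(th)-.086; z=.13*np.sin(th)+.15*np.cos(th)+.045
    print(th,x,z,[project('wrist',(.6635+.9988*x+.048*y,-.0107-.048*x+.9988*y,z),Tm)[0].round().tolist() for y in (-.03,0,.03,.06)])
g=cv2.cvtColor(im,cv2.COLOR_RGB2GRAY)
for r in (150,170,190,210): print(r,g[r,250:450:4].tolist())
E
```

```text
side 0.66 [(np.float64(1.5), np.float64(0.88)), (np.float64(1.45), np.float64(0.85)), (np.float64(1.4), np.float64(0.8))]
scene 0.64 [(np.float64(1.5), np.float64(0.91)), (np.float64(1.45), np.float64(0.91)), (np.float64(1.4), np.float64(0.89))]
wrist 0.76 [(np.float64(1.5), np.float64(0.78)), (np.float64(1.45), np.float64(0.72)), (np.float64(1.4), np.float64(0.66))]
t 53.88 pos [0.3953 0.0015 0.3081] rot [2.2751 2.1664 0.    ] F [-0.0412 -0.7723 -0.3093] w -0.0010540404427714898 gf 0.0
1.3 -0.1957588800913826 0.2103873883979232 [[370.0, 246.0], [374.0, 212.0], [377.0, 176.0], [379.0, 137.0]]
1.4 -0.21172173092123767 0.198603536333536 [[349.0, 241.0], [352.0, 207.0], [354.0, 172.0], [356.0, 135.0]]
1.5 -0.2264284117738068 0.1852849285086825 [[330.0, 235.0], [332.0, 203.0], [333.0, 168.0], [335.0, 133.0]]
150 [107, 105, 108, 104, 107, 105, 111, 106, 107, 103, 103, 103, 110, 106, 106, 104, 103, 100, 105, 132, 177, 193, 169, 100, 176, 165, 165, 166, 183, 181, 181, 188, 150, 157, 164, 201, 199, 201, 199, 199, 206, 206, 128, 141, 231, 72, 156, 155, 153, 152]
170 [147, 103, 100, 107, 107, 102, 108, 103, 104, 103, 106, 104, 104, 103, 104, 109, 102, 103, 103, 106, 113, 117, 113, 117, 171, 168, 162, 162, 181, 181, 181, 127, 155, 156, 197, 198, 198, 200, 198, 199, 205, 202, 160, 235, 233, 140, 157, 155, 153, 61]
190 [169, 176, 168, 168, 169, 94, 99, 103, 101, 100, 100, 104, 102, 102, 103, 100, 99, 103, 103, 106, 112, 113, 106, 159, 164, 164, 164, 182, 183, 185, 182, 93, 156, 156, 198, 199, 200, 198, 199, 200, 205, 126, 150, 228, 79, 156, 155, 154, 111, 50]
210 [90, 107, 167, 165, 167, 163, 103, 98, 102, 105, 99, 101, 101, 106, 99, 101, 98, 102, 103, 109, 112, 113, 105, 174, 164, 166, 165, 182, 182, 181, 180, 152, 157, 179, 199, 197, 200, 197, 196, 205, 204, 161, 233, 221, 158, 156, 154, 153, 154, 154]
```

Emit:
jog_arm:
  moves:
    - [0.0,[0,0,0.05],[0,0,0]]
    - [0.0,[0,0,0.055],[0,0,0]]
    - [0.0,[0,0,0.048],[0,0,0]]
    - [0.0,[0,0.015,0],[0,0,0]]
    - [0.0,[0,0.006,0],[0,0,0]]

```text
t: 54.55
tool_pos: [0.4183, 0.0005, 0.1566]
tool_rot: [2.275, 2.166, 0.001]
contact_force: [-16.3, 0.3, 15.6]
gripper_width: -0.003
gripper_force: 8.9
```

Emit:
jog_arm:
  moves:
    - [0.0,[0,0.008,-0.006],[0,0,0]]
    - [0.0,[0,0.008,-0.006],[0,0,0]]
    - [0.0,[0,0.008,-0.006],[0,0,0]]
    - [0.0,[0,0.008,-0.005],[0,0,0]]

```text
t: 55.05
tool_pos: [0.4493, -0.0011, 0.1808]
tool_rot: [2.274, 2.166, 0.002]
contact_force: [-4.0, 0.1, 3.9]
gripper_width: -0.002
gripper_force: 2.6
```

Emit:
jog_arm:
  moves:
    - [0.0,[0,0.01,-0.006],[0,0,0]]
    - [0.0,[0,0.01,-0.0055],[0,0,0]]
    - [0.0,[0,0.01,-0.005],[0,0,0]]
    - [0.0,[0,0.01,-0.0045],[0,0,0]]
    - [0.0,[0,0.01,-0.0035],[0,0,0]]

```text
t: 55.68
tool_pos: [0.4991, -0.0036, 0.2029]
tool_rot: [2.275, 2.166, 0.0]
contact_force: [-1.8, 0.3, 1.6]
gripper_width: 0.004
gripper_force: 1.0
```

Emit:
jog_arm:
  moves:
    - [0.0,[0,0.011,-0.003],[0,0,0]]
    - [0.0,[0,0.011,-0.0025],[0,0,0]]
    - [0.0,[0,0.011,-0.002],[0,0,0]]
    - [0.0,[0,0.011,-0.001],[0,0,0]]
    - [0.0,[0,0.011,-0.0005],[0,0,0]]

```text
t: 56.3
tool_pos: [0.5539, -0.0063, 0.2115]
tool_rot: [2.275, 2.166, 0.0]
contact_force: [-1.7, -0.0, 1.2]
gripper_width: -0.005
gripper_force: 0.5
```

```bash
python3 - <<'E'
from hood import *
st();hood()
E
```

```text
t 56.3 pos [ 0.5539 -0.0063  0.2115] rot [2.2752 2.1663 0.0001] F [-1.7199 -0.0043  1.178 ] w -0.0054632595235913455 gf 0.5271215178072453
side 0.65 [(np.float64(0.8), np.float64(0.73)), (np.float64(0.75), np.float64(0.72)), (np.float64(0.7), np.float64(0.71))]
scene 0.62 [(np.float64(0.6), np.float64(0.86)), (np.float64(0.65), np.float64(0.85)), (np.float64(0.7), np.float64(0.85))]
wrist 0.6 [(np.float64(0.75), np.float64(0.67)), (np.float64(0.7), np.float64(0.67)), (np.float64(0.65), np.float64(0.67))]
```

Emit:
jog_arm:
  moves:
    - [0.0,[0,0.011,0],[0,0,0]]
    - [0.0,[0,0.011,0.0005],[0,0,0]]
    - [0.0,[0,0.011,0.001],[0,0,0]]
    - [0.0,[0,0.011,0.0015],[0,0,0]]
    - [0.0,[0,0.011,0.002],[0,0,0]]

```text
t: 57.22
tool_pos: [0.6089, -0.0089, 0.2063]
tool_rot: [-2.275, -2.166, 0.0]
contact_force: [-1.1, -0.3, -0.2]
gripper_width: -0.001
gripper_force: 0.3
```

Emit:
jog_arm:
  moves:
    - [0.0,[0,0.011,0.0025],[0,0,0]]
    - [0.0,[0,0.011,0.003],[0,0,0]]
    - [0.0,[0,0.01,0.0035],[0,0,0]]
    - [0.0,[0,0,0],[0,0,0]]
    - [0.0,[0,0,0],[0,0,0]]

```text
t: 57.85
tool_pos: [0.6399, -0.0105, 0.1975]
tool_rot: [-2.275, -2.166, 0.0]
contact_force: [-0.3, 0.5, 0.8]
gripper_width: -0.001
gripper_force: 0.0
```

```bash
python3 - <<'E'
from hood import *
st();hood()
E
```

```text
t 57.85 pos [ 0.6399 -0.0105  0.1975] rot [-2.2752 -2.1662  0.0002] F [-0.3036  0.5071  0.7822] w -0.0010189211991042046 gf 0.0
side 0.93 [(np.float64(0.2), np.float64(0.65)), (np.float64(0.25), np.float64(0.65)), (np.float64(0.15), np.float64(0.65))]
scene 0.87 [(np.float64(0.35), np.float64(0.68)), (np.float64(0.3), np.float64(0.66)), (np.float64(0.25), np.float64(0.66))]
wrist 0.81 [(np.float64(0.05), np.float64(0.7)), (np.float64(0.1), np.float64(0.69)), (np.float64(0.0), np.float64(0.69))]
```

Emit:
jog_arm:
  moves:
    - [0.0,[0,0,-0.03],[0,0,0]]
    - [0.0,[0,0,-0.04],[0,0,0]]
    - [0.0,[0,0.035,0],[0,0,0]]
    - [0.0,[0,0.032,0],[0,0,0]]
    - [0.0,[0,0,0],[0,0,0]]

```text
t: 58.78
tool_pos: [0.7083, -0.0138, 0.2672]
tool_rot: [2.275, 2.166, 0.001]
contact_force: [-0.1, 0.0, -0.1]
gripper_width: 0.002
gripper_force: 0.0
```

Emit:
jog_arm:
  moves:
    - [0.0,[0,0,0],[0,0,0]]
    - [0.0,[0,0,0],[0,0,0]]
    - [0.0,[0,0,0],[0,0,0]]
    - [0.0,[0,0,0.03],[0,0,0]]
    - [0.0,[0,0,0.02],[0,0,0]]

```text
t: 59.4
tool_pos: [0.7063, -0.0137, 0.2165]
tool_rot: [-2.275, -2.166, 0.001]
contact_force: [0.7, 0.5, 0.4]
gripper_width: -0.001
gripper_force: 0.0
```

Emit:
jog_arm:
  moves:
    - [0.0,[0,0,0.006],[0,0,0]]
    - [0.0,[0,0,0.004],[0,0,0]]
    - [0.0,[0,0,0.003],[0,0,0]]
    - [0.0,[0,0,0],[0,0,0]]

```text
t: 59.9
tool_pos: [0.7071, -0.0138, 0.2049]
tool_rot: [2.275, 2.166, 0.0]
contact_force: [-0.0, -0.6, -0.2]
gripper_width: 0.003
gripper_force: 0.0
```

Emit:
jog_arm:
  moves:
    - [0.0,[0,0,0.002],[0,0,0]]
    - [0.0,[0,0,0.002],[0,0,0]]
    - [0.0,[0,0,0.001],[0,0,0]]
    - [0.0,[0,0,0],[0,0,0]]

```text
t: 60.4
tool_pos: [0.7072, -0.0137, 0.2009]
tool_rot: [2.275, 2.166, 0.001]
contact_force: [-3.4, 0.1, 7.8]
gripper_width: -0.001
gripper_force: 4.1
```

```bash
python3 - <<'E'
from hood import *
st();hood()
E
```

```text
t 60.4 pos [ 0.7072 -0.0137  0.2009] rot [2.2746 2.1659 0.0012] F [-3.4416  0.132   7.849 ] w -0.00092023328207926 gf 4.126320630311966
side 0.86 [(np.float64(0.0), np.float64(0.76)), (np.float64(0.05), np.float64(0.75)), (np.float64(0.1), np.float64(0.72))]
scene 0.66 [(np.float64(0.1), np.float64(0.65)), (np.float64(0.15), np.float64(0.65)), (np.float64(0.05), np.float64(0.64))]
wrist 0.69 [(np.float64(0.0), np.float64(0.76)), (np.float64(0.05), np.float64(0.74)), (np.float64(0.1), np.float64(0.71))]
```

Emit:
jog_arm:
  moves:
    - [0.0,[0,0,-0.02],[0,0,0]]
    - [0.0,[0,0,-0.05],[0,0,0]]
    - [0.0,[0,-0.05,-0.05],[0,0,0]]
    - [0.0,[0,-0.03,0],[0,0,0]]
    - [0.0,[0,0,0],[0,0,0]]

```text
t: 61.32
tool_pos: [0.6317, -0.01, 0.316]
tool_rot: [2.274, 2.166, 0.002]
contact_force: [0.2, -0.4, 0.5]
gripper_width: -0.003
gripper_force: 0.0
```

```bash
python3 - <<'E'
from hood import *
st();hood()
for n in ['empty0','full0','spray_bottle','stain_remover','dosing_cup','scrub_brush','lint_roller']:
  for c in ['scene','side']:
    print(n,c,[(np.round(d['point'],3).tolist(),round(d['confidence'],2)) for d in manip.look_for(c,n)][:4])
# change against the start picture
a=cv2.imread('pics/side0.png');b=manip.capture('side')[:,:,::-1]
for nm,(x0,y0,x1,y1) in dict(bottle=(315,260,360,335),roller=(130,330,220,390),green=(365,135,390,175),cup=(238,175,262,200),brush=(210,205,250,250)).items():
    print(nm,np.abs(a[y0:y1,x0:x1].astype(int)-b[y0:y1,x0:x1]).mean().round(1))
E
```

```text
t 61.33 pos [ 0.6317 -0.01    0.316 ] rot [2.274  2.1655 0.0023] F [ 0.1684 -0.4168  0.4555] w -0.002892416879673851 gf 0.0
side 0.65 [(np.float64(0.0), np.float64(0.84)), (np.float64(0.05), np.float64(0.82)), (np.float64(0.1), np.float64(0.8))]
scene 0.69 [(np.float64(0.1), np.float64(0.77)), (np.float64(0.15), np.float64(0.77)), (np.float64(0.05), np.float64(0.76))]
wrist 0.94 [(np.float64(0.0), np.float64(0.82)), (np.float64(0.05), np.float64(0.78)), (np.float64(0.1), np.float64(0.73))]
empty0 scene [([0.763, -0.052, 0.152], 0.7), ([0.52, 0.315, 0.079], 0.62)]
empty0 side [([0.514, 0.321, 0.077], 0.64)]
full0 scene [([0.695, 0.083, 0.083], 0.57), ([0.761, -0.054, 0.153], 0.56), ([0.682, -0.134, 0.088], 0.39)]
full0 side [([0.658, -0.153, 0.051], 0.56), ([0.725, 0.324, 0.085], 0.28)]
spray_bottle scene [([0.767, -0.34, 0.15], 0.89), ([0.663, -0.029, 0.158], 0.25)]
spray_bottle side [([0.75, -0.353, 0.144], 0.61)]
stain_remover scene [([0.73, 0.325, 0.082], 0.92)]
stain_remover side [([0.726, 0.326, 0.086], 0.62)]
dosing_cup scene [([0.353, 0.089, 0.038], 0.89), ([0.684, -0.135, 0.086], 0.63)]
dosing_cup side [([0.356, 0.076, 0.037], 0.59)]
scrub_brush scene [([0.36, -0.091, 0.02], 0.98)]
scrub_brush side [([0.351, -0.087, 0.02], 0.71), ([0.753, -0.352, 0.143], 0.18)]
lint_roller scene [([0.438, -0.552, 0.031], 0.62)]
lint_roller side [([0.428, -0.56, 0.031], 0.67), ([0.657, -0.074, 0.158], 0.37)]
bottle 1.4
roller 1.6
green 1.9
cup 1.7
brush 3.5
```

Everything checks out, so I'm handing in.

```bash
python3 -c "
from plant import manip
print(manip.hand_in())"
```

```text
the job is handed in; nothing more can be done
None
```

The job is handed in with no verdict returned. The one empty is in the basket, all three full cartridges are turned to the stop in the sockets, and the hood is shut (about 61 s). My first try at closing the hood slipped over its handle and pressed on it with about 50 N at the wrist; the second closed it cleanly.

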